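# Change the reagent packs in an analyser's covered reagent bay

### The arm

A 7-joint arm with a two-finger parallel gripper is mounted at the origin on the work surface. World frame = base frame: x ahead of the robot, y to its left, z up, the work surface at z = 0. Lengths are in m, angles in rad, forces in N, time in s.
With the tool pointing down it reaches from about 0.425 to 0.95 m from the base axis. Payload 4.7 kg.
Tool frame: the origin (TCP) lies midway between the tips of the shut fingers; the grasp point (between the pads) lies 19 mm behind it; z points along the fingers, y is the line along which they close (so a half turn about z gives the same grasp; the last joint's range is limited). The gripper opens to 87 mm and grips with 3 to 60 N. Pads are 19 mm wide; open, the fingers measure 117 mm over their backs; the gripper's body (75 mm by 190 mm) begins 51 mm behind the grasp point.
Start: joints at [1.102, 0.469, -0.049, 1.532, 0.024, 1.141, -0.082], TCP at [0.287, -0.611, 0.223] pointing down, gripper open.
Joint ranges: [-2.59, 2.59], [-0.33, 1.99], [-1.39, 1.29], [0.1, 2.45], [-1.04, 4.18], [0.21, 1.99], [-2.66, 2.66]. Speed limits (rad/s): [2.57, 2.57, 3.14, 3.14, 3.14, 3.14, 3.14].

### API

Orientations are given as a unit quaternion [x, y, z, w].
In Python, from rig import ctrl gives the robot as it stands. The module is installed in compiled form; this text tells all that it offers.
- The arm moves only by the shell command python3 -m creep 'ROWS' [OPENING] [FORCE]. ROWS is text: rows parted by semicolons, each of 4 numbers parted by spaces: the shift along the tool's x, y, z as a fraction of full scale, then the turn about the tool's z as a fraction of full scale. In form: tx ty tz roll; .... A call has 1 to 8 rows; each row is the pose to reach, as a shift and turn from the pose commanded when the call began, along the tool's axes at that moment, turning the shorter way round; what a row does not reach only later rows make up. Full scale, the value 1, is 30 cm for a shift and 360 degrees for a turn. A row lasts 1/12 s, in which the tool goes at most 41.7 mm and 7.16 degrees, less where a joint would pass 70% of its speed; a pose out of reach is approached as far as the arm can. A call with a number of a shift or a turn outside -1 to 1 is refused whole. A call with a gripper value outside its range is refused whole. OPENING is the opening, from -1 (shut) to 1 (fully open), set as the call begins (- or left out, the last holds). The fingers move at their own pace and stop on an object; FORCE is the grip in N (left out, the last holds). Time passes only in rows, so rows that repeat a pose let the fingers close. It gives the time, the measured TCP pose, the force, the opening and the grip force at its end, in the units of the state.
- ctrl.read_state(): the state, without advancing time (a new reading comes with each control period).
- ctrl.read_camera(name): name is "scene" or "top"; returns a dict with "frame" (384x512x3 uint8, red, green, blue), "range_z" (384x512 float32, m along the optical axis (not along the pixel's ray), 0 where there is no reading), "K" (3x3 intrinsics, pixels), "R" (3x3) and "t" (3): a world point X has camera coordinates R X + t. Camera axes: x right, y down, z forward; pixel columns grow to the right and rows downward; lengths in m; the calibration is good to about 2 mm. A picture is of the moment at which its call begins.
- ctrl.sign_off(): hands the job in; it is judged then, once.
The state is a dict: "t": time; "joint_pos": joint angles; "joint_vel": joint speeds; "effort": joint torques, N m; "tcp_pos": TCP position; "eef_rot": TCP orientation; "force": force on the tool from outside, world axes, zero at the start; "ft_torque": the same for the moment, N m; "grip_width": finger opening in m; "grasp_force": force on a finger pad.
Only numpy, scipy, OpenCV 4.12 (cv2) and the standard library are available. Lean on these libraries where they do the work, as an engineer would, in place of code of your own. Each camera call takes 0.05 s, during which the arm holds its last target. There are 200 camera calls.

### The job

Lift the deep white cover off the reagent bay and set it down upright on the bare blue pad. Take the old reagent pack out of the bay and put it in the grey bin, and stand every new pack that lies on the other blue pad upright on its thin end, caps up, on the raised steel step of the bay. When all new packs stand there, put the cover back over them, fully seated down around the step, leaving the bottle, the beaker and the tip box where they are.

Things in the scene. Friction and masses are not known exactly. Their poses are not given: they have to be found in the camera images.
- bay: reagent bay, fixed: a white flange 150 x 190 x 14 mm (x, y, z) with a steel step 98 x 138 x 8 mm on its middle; long side along its y. Origin at the centre of its underside on the bench, z up; the cover's skirt rests on the flange at z = 14 mm, round the step
- bay_step (a point): centre of the top of the steel step (z = 22 mm), axes as the bay's; new packs stand on this 98 x 138 mm face, and it takes three side by side along y (42 mm apart, their wide faces across y)
- cover: loose deep cover, a white box open below, outside 118 x 158 x 120 mm (x, y, z), walls and top 4 mm, inside 110 x 150 x 116 mm, 0.35 kg; 6 mm of play all round on the step. Origin at the centre of its lower rim, long side along y. On top a black grip bar 16 mm thick (x), 70 mm long (y), 36 mm high. It fits either way round
- cover_grip (a point): point in the grip bar of the cover, on its centre line, 23 mm above the cover's top and 143 mm above its lower rim
- pad_new: thin blue bench pad 250 x 260 x 3 mm, fixed, on which the new packs lie at the start. Origin at the centre of its underside, z up
- pad_bare: thin blue bench pad 170 x 200 x 3 mm (x, y, z), fixed and bare at the start: where the cover is set down. Origin at the centre of its underside, z up
- bin: open grey bin, fixed, 100 x 130 x 50 mm outside (x, y, z), wall and floor 4 mm, beyond the bare pad. Origin at the centre of its underside, z up
- old_pack: the used reagent pack, same shape, size and axes as a new one, 0.06 to 0.1 kg; at the start it stands upright, caps up, on the bay's step under the cover, its wide faces across the bay's y
- pack1: new reagent pack, flat white box 80 x 60 x 24 mm (x, y, z), two black caps (19 mm diameter, 10 mm tall, at y = +-14 mm) on one end; 0.1 to 0.17 kg. Origin at the box's centre; x points to the caps, z across the thickness. Starts flat on its large face, caps roughly away from the robot; upright, its origin is 40 mm above its foot, the cap tops 90 mm. May be absent (None)
- pack2: new reagent pack, flat white box 80 x 60 x 24 mm (x, y, z), two black caps (19 mm diameter, 10 mm tall, at y = +-14 mm) on one end; 0.1 to 0.17 kg. Origin at the box's centre; x points to the caps, z across the thickness. Starts flat on its large face, caps roughly away from the robot; upright, its origin is 40 mm above its foot, the cap tops 90 mm. May be absent (None)
- pack3: new reagent pack, flat white box 80 x 60 x 24 mm (x, y, z), two black caps (19 mm diameter, 10 mm tall, at y = +-14 mm) on one end; 0.1 to 0.17 kg. Origin at the box's centre; x points to the caps, z across the thickness. Starts flat on its large face, caps roughly away from the robot; upright, its origin is 40 mm above its foot, the cap tops 90 mm. May be absent (None)
- bottle: closed bottle 60 mm diameter, 130 mm tall, a bystander; origin at the centre of its underside
- beaker: glass beaker 68 mm diameter, 85 mm tall, a bystander; origin at the centre of its underside
- tipbox: pipette-tip box 82 x 122 x 62 mm, a bystander; origin at the centre of its underside

How it is judged:
On the way, in this order (a step that is already met when the one before it is completed fails the run):
1. the cover stands upright on the bare pad, released (x of cover in the frame of pad_bare between -0.05 and 0.05 m and y of cover in the frame of pad_bare between -0.05 and 0.05 m and z of cover in the frame of pad_bare between -0.003 and 0.009 m and angle between cover's own z axis and vertical below 0.06 rad and linear speed of cover below 0.03 m/s and contact force between cover and the fingers below 0.1 N), for 0.2 s.
2. the old pack is in the bin and every new pack stands upright, caps up, on the bay's step, all released (x of old_pack in the frame of bin between -0.05 and 0.05 m and y of old_pack in the frame of bin between -0.065 and 0.065 m and z of old_pack in the frame of bin between -0.01 and 0.065 m and linear speed of old_pack below 0.05 m/s and contact force between each of old_pack, pack1, pack2, pack3 and the fingers below 0.1 N and angle between each of pack1, pack2, pack3's own x axis and vertical below 0.1 rad and linear speed of each of pack1, pack2, pack3 below 0.03 m/s and x of pack1 in the frame of bay_step between -0.034 and 0.034 m and y of pack1 in the frame of bay_step between -0.064 and 0.064 m and z of pack1 in the frame of bay_step between 0.034 and 0.046 m and x of pack2 in the frame of bay_step between -0.034 and 0.034 m and y of pack2 in the frame of bay_step between -0.064 and 0.064 m and z of pack2 in the frame of bay_step between 0.034 and 0.046 m and x of pack3 in the frame of bay_step between -0.034 and 0.034 m and y of pack3 in the frame of bay_step between -0.064 and 0.064 m and z of pack3 in the frame of bay_step between 0.034 and 0.046 m), for 0.2 s.
At the end, for the whole second after the job is handed in: cover seated on the flange, level (0.03 rad), centred within 11 mm; every new pack present upright within 0.1 rad, caps up, on the step (centre within 34 mm across and 64 mm along of its middle); old pack in the bin; all released and at rest (all of step 2 and x of cover in the frame of bay between -0.011 and 0.011 m and y of cover in the frame of bay between -0.011 and 0.011 m and z of cover in the frame of bay between 0.008 and 0.018 m and angle between cover's own z axis and vertical below 0.03 rad and linear speed of cover below 0.03 m/s); the robot touches nothing.
It fails at once if the bottle is disturbed (moved more than 30 mm) (distance of bottle from where it was at the start of the episode above 0.03 m).
It fails at once if the beaker is disturbed (moved more than 30 mm) (distance of beaker from where it was at the start of the episode above 0.03 m).
It fails at once if the tipbox is disturbed (moved more than 30 mm) (distance of tipbox from where it was at the start of the episode above 0.03 m).
Of pack1, pack2, pack3 only 2 to 3 are there at a start; the rules pass over those that are not, and their reading is None.
At some moment in a run one of cover, old_pack may be knocked a few centimetres aside while the robot is not near it.
Once in a run the grip may slacken for a moment while it holds something.
It also fails if it takes over 210 s, if anything falls off the work surface, if the arm or the gripper's body presses on something with over 40 N, if the wrist force passes 120 N, or if a joint passes its speed limit or range.

## Working session

There is one attempt and no reset: what is moved stays moved. The work goes in short steps, Python scripts to look and compute and a shell command to move; the robot and the scene stay as the last step left them, time stands still between calls to the robot, and variables do not carry over. Pictures are saved under pics/ and viewed, at most 14 in all, crops included, and the job is handed in when it is done.

```bash
ls; mkdir -p pics
cat > h.py <<'E'
import numpy as np, cv2
from rig import ctrl
def cam(n):
    c=ctrl.read_camera(n); c['R']=np.array(c['R']);c['t']=np.array(c['t']);c['K']=np.array(c['K']); return c
def save(c,f,s=1): cv2.imwrite('pics/'+f,cv2.resize(c['frame'][:,:,::-1],None,fx=s,fy=s))
def ray(c,uv,z):
    "pixels -> world points on plane at height z"
    uv=np.atleast_2d(uv).astype(float); d=np.c_[uv,np.ones(len(uv))]@np.linalg.inv(c['K']).T@c['R']
    o=-c['R'].T@c['t']; return o+d*((z-o[2])/d[:,2])[:,None]
def cloud(c):
    v,u=np.mgrid[:384,:512]; r=c['range_z'].ravel()
    p=np.c_[u.ravel(),v.ravel(),np.ones(r.size)]@np.linalg.inv(c['K']).T*r[:,None]
    P=(p-c['t'])@c['R']; P[r==0]=np.nan; return P.reshape(384,512,3)
E
python3 - <<'E'
from h import *
s=ctrl.read_state(); print({k:np.round(s[k],3).tolist() for k in ('t','tcp_pos','eef_rot','force','grip_width','grasp_force')})
for n in('scene','top'):
    c=cam(n); save(c,n+'0.png',1.5); print(n,-c['R'].T@c['t'],c['R'].round(2).tolist(),c['K'].tolist(),(c['range_z']>0).mean())
E
```

```text
pics
{'t': 0.0, 'tcp_pos': [0.287, -0.61, 0.221], 'eef_rot': [0.976, 0.218, -0.0, -0.001], 'force': [-0.96, 0.741, 0.429], 'grip_width': 0.087, 'grasp_force': 0.0}
scene [1.38299787 0.57700259 1.3552035 ] [[-0.58, 0.82, -0.01], [0.65, 0.45, -0.62], [-0.5, -0.36, -0.79]] [[491.8636438604873, 0.0, 251.4447783912514], [0.0, 491.8636438604873, 187.53242282965203], [0.0, 0.0, 1.0]] 0.9959004720052084
top [ 0.47536816 -0.02586038  1.15135032] [[-0.01, -1.0, -0.02], [-0.99, 0.01, -0.12], [0.12, 0.02, -0.99]] [[365.76649786465583, 0.0, 252.09922376325414], [0.0, 365.76649786465583, 198.02203063655367], [0.0, 0.0, 1.0]] 0.9962005615234375
```

View pics/scene0.png

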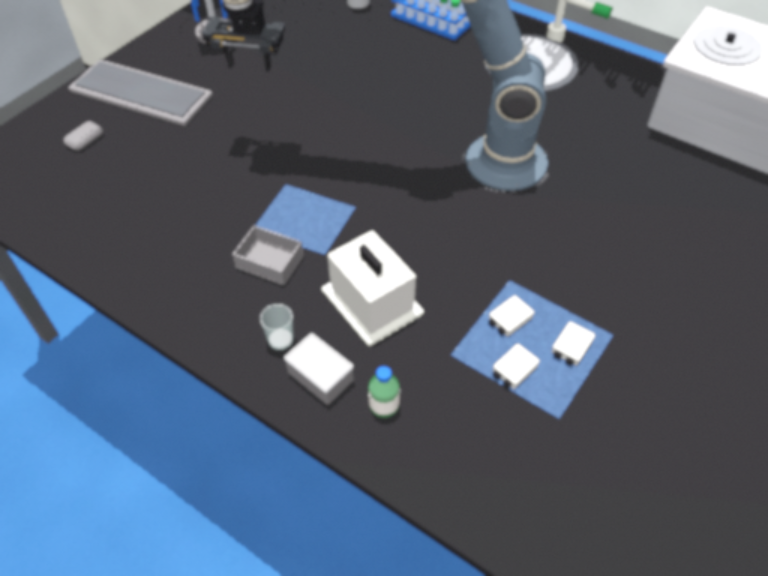

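View pics/top0.png

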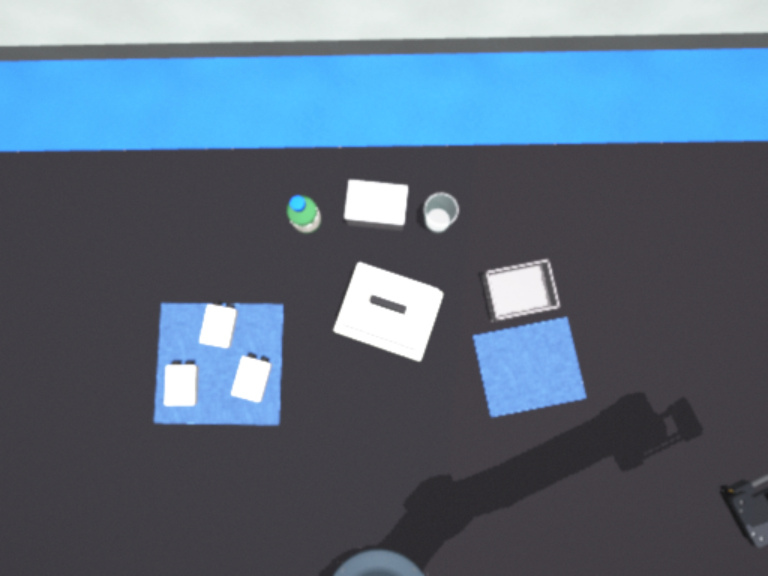

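Both views show three new packs on the left pad (top picture about (218,325), (181,385), (251,378)), the cover on the bay at (388,310), the bin at (522,290) and the bare pad at (529,367).

```bash
cat >> h.py <<'E'
def blobs(c,mask,amin=60):
    cs,_=cv2.findContours(mask.astype(np.uint8),cv2.RETR_EXTERNAL,cv2.CHAIN_APPROX_NONE)
    return [k[:,0] for k in cs if cv2.contourArea(k)>amin]
def rect(P):
    "xy centre, (long,short), angle of long side deg in (-90,90]"
    (x,y),(w,h),a=cv2.minAreaRect((P[:,:2]*1000).astype(np.float32))
    if w<h: w,h,a=h,w,a+90
    return np.array([x,y]).round(1),round(w,1),round(h,1),round((a+90)%180-90,1)
def hsv(c): return cv2.cvtColor(c['frame'],cv2.COLOR_RGB2HSV).astype(int)
def inn(b,im): m=np.zeros(im.shape[:2],np.uint8); cv2.drawContours(m,[b.reshape(-1,1,2)],-1,1,-1); return m>0
E
python3 - <<'E'
from h import *
for n in('top','scene'):
    c=cam(n);P=cloud(c);h=hsv(c);x,y,z=P[...,0],P[...,1],P[...,2]
    ws=(x>.25)&(x<.95)&(np.abs(y)<.6)
    white=(h[...,1]<60)&(h[...,2]>150)&ws
    blue=(h[...,0]>100)&(h[...,0]<125)&(h[...,1]>90)&(h[...,2]>60)&ws&(z<.02)
    print(n)
    for nm,m in(('white',white),('blue',blue),('z>.08',ws&(z>.08)),('z .03-.08',ws&(z>.03)&(z<.08)), ('dark z>.12',ws&(z>.135)&(h[...,2]<90))):
        for b in blobs(c,m):
            i=inn(b,h)&m; zz=np.nanmedian(z[i]); print(nm,i.sum(),'z',zz.round(4),np.nanpercentile(z[i],[2,98]).round(3),rect(ray(c,b,zz)))
E
```

```text
top
white 610 z 0.0258 [0.002 0.03 ] (array([433.7, 400. ]), 81.8, 68.1, -0.3)
white 586 z 0.0258 [0.001 0.03 ] (array([445.5, 256.4]), 83.7, 65.4, -15.2)
white 574 z 0.0259 [0.001 0.031] (array([554.4, 326.5]), 83.5, 67.3, -10.4)
white 2981 z 0.1327 [-0.001  0.139] (array([572.5, -25.6]), 173.4, 141.4, 70.5)
white 1294 z 0.004 [-0.001  0.052] (array([ 628.3, -306.6]), 137.1, 105.9, -79.1)
white 101 z 0.054 [0.023 0.076] (array([764. , 138.4]), 60.8, 37.7, -61.9)
white 345 z 0.0257 [-0.002  0.087] (array([ 790.5, -138.1]), 84.2, 69.3, -0.9)
white 1097 z 0.061 [-0.002  0.065] (array([802.9,  -1.1]), 124.1, 85.9, 83.1)
blue 3695 z 0.0025 [-0.002  0.007] (array([ 467.1, -314.5]), 203.4, 173.3, -79.2)
blue 4831 z 0.0022 [-0.003  0.007] (array([478.4, 330.4]), 263.6, 253.1, 88.8)
z>.08 698 z 0.3321 [0.292 0.337] (array([ 282.3, -530.2]), 67.7, 63.8, 89.9)
z>.08 2407 z 0.1336 [0.129 0.17 ] (array([579.9, -25.2]), 157.9, 119.9, 70.7)
z>.08 279 z 0.0963 [0.081 0.131] (array([777. , 144.6]), 55.2, 53.7, 0.4)
z>.08 84 z 0.0836 [0.08  0.088] (array([ 777.4, -132.4]), 65.0, 64.0, -45.2)
z .03-.0
[... 1376 characters left out ...]
3 0.169] (array([596.7,  -9.7]), 191.7, 140.2, 70.4)
z>.08 759 z 0.3436 [0.239 0.423] (array([ 292.7, -553.8]), 310.5, 105.3, 50.4)
z .03-.08 178 z 0.055 [0.031 0.079] (array([798.3, 162.6]), 57.2, 50.4, -55.2)
z .03-.08 1075 z 0.0601 [0.033 0.066] (array([809.4,   7.8]), 133.3, 91.8, 83.1)
z .03-.08 330 z 0.0578 [0.032 0.079] (array([ 778.7, -128.6]), 94.9, 60.9, 40.6)
z .03-.08 481 z 0.0557 [0.031 0.079] (array([624.8,  -6.3]), 202.1, 125.6, -70.5)
z .03-.08 393 z 0.0425 [0.031 0.054] (array([ 624.4, -289.3]), 139.9, 115.5, -79.4)
dark z>.12 100 z 0.164 [0.143 0.172] (array([591.9, -14.1]), 77.3, 19.0, 69.4)
dark z>.12 643 z 0.3402 [0.233 0.401] (array([ 291.3, -548.5]), 287.5, 89.4, 60.6)
```

```bash
cat >> h.py <<'E'
def plan(*wps):
    "wps: (x,y,z,toolx_deg) in m; prints row numbers from the current pose, tool kept pointing down"
    s=ctrl.read_state(); p=np.array(s['tcp_pos']); q=s['eef_rot']; a=2*np.degrees(np.arctan2(q[1],q[0]))
    print('now',p.round(4),'toolx',round(a,1))
    for w in wps:
        t=np.array(w[:3]); d=t-p; r=np.radians(a); ex=np.array([np.cos(r),np.sin(r),0]); ey=np.array([ex[1],-ex[0],0])
        da=(w[3]-a+180)%360-180
        n=max(np.linalg.norm(d)/.0417,abs(da)/7.16)
        print(w,'->',np.round([d@ex/.3,d@ey/.3,-d[2]/.3,-da/360],3),'rows %.1f'%n, 'SPLIT' if abs(d).max()>.29 else '')
        p,a=t,w[3]
E
python3 - <<'E'
from h import *
for n in('top','scene'):
    c=cam(n);P=cloud(c);h=hsv(c);x,y,z=P[...,0],P[...,1],P[...,2]
    ws=(x>.4)&(x<.75)&(np.abs(y)<.2)
    for b in blobs(c,ws&(z>.155),20): zz=np.nanpercentile(z[inn(b,h)],90);print(n,'bar',zz,rect(ray(c,b,zz)), 'gt', rect(P[ws&(z>.163)]))
    for b in blobs(c,(z>.019)&(x>.3)&(x<.7)&(y>.18)&(y<.48),100): print('pack',rect(ray(c,b,.027)))
plan((.43,-.35,.223,-109.3+180-20),(.555,-.1,.223,70.7),(.580,-.025,.223,70.7),(.580,-.025,.14,70.7))
E
```

```text
top bar 0.17162802386128972 (array([579.4, -25.6]), 69.0, 17.1, 71.0) gt (array([580.8, -26. ]), 69.2, 15.7, 71.1)
pack (array([436.8, 399.4]), 87.8, 61.6, -0.3)
pack (array([448.8, 253.8]), 89.7, 60.5, -14.9)
pack (array([557.5, 325. ]), 89.5, 61.2, -10.9)
scene bar 0.1712417884283586 (array([588.6, -16.4]), 77.5, 21.9, 70.3) gt (array([583.2, -20.3]), 70.8, 16.8, 71.5)
pack (array([562.8, 332. ]), 94.3, 61.5, -10.8)
pack (array([441.6, 407.1]), 93.0, 60.4, -0.2)
pack (array([453.6, 261.8]), 93.4, 63.4, -14.8)
now [ 0.2873 -0.6106  0.2222] toolx 25.2
(0.43, -0.35, 0.223, 50.7) -> [ 0.8   -0.583 -0.003 -0.071] rows 7.1 
(0.555, -0.1, 0.223, 70.7) -> [ 0.909 -0.205 -0.    -0.056] rows 6.7 
(0.58, -0.025, 0.223, 70.7) -> [ 0.263 -0.004 -0.    -0.   ] rows 1.9 
(0.58, -0.025, 0.14, 70.7) -> [ 0.     0.     0.277 -0.   ] rows 2.0
```

```bash
python3 -m creep '0.8 -0.583 0 -0.071;0.8 -0.583 0 -0.071;0.8 -0.583 0 -0.071;0.8 -0.583 0 -0.071;0.8 -0.583 0 -0.071;0.8 -0.583 0 -0.071;0.8 -0.583 0 -0.071;0.8 -0.583 0 -0.071' 1
python3 -m creep '0.909 -0.205 0 -0.056;0.909 -0.205 0 -0.056;0.909 -0.205 0 -0.056;0.909 -0.205 0 -0.056;0.909 -0.205 0 -0.056;0.909 -0.205 0 -0.056;0.909 -0.205 0 -0.056;0.909 -0.205 0 -0.056'
python3 -c "
from h import *
plan((.5805,-.0255,.223,71),(.5805,-.0255,.14,71))"
```

```text
t: 0.97
tcp_pos: [0.4349, -0.3417, 0.2231]
eef_rot: [0.901, 0.434, 0.002, -0.001]
force: [-0.5, 0.0, 0.0]
grip_width: 0.0877
grasp_force: 0.0
t: 1.63
tcp_pos: [0.5576, -0.0919, 0.2231]
eef_rot: [0.811, 0.585, 0.002, -0.001]
force: [0.4, 0.1, 0.8]
grip_width: 0.0868
grasp_force: 0.0
now [ 0.5576 -0.0919  0.2231] toolx 71.6
(0.5805, -0.0255, 0.223, 71) -> [0.234 0.002 0.    0.002] rows 1.7 
(0.5805, -0.0255, 0.14, 71) -> [0.    0.    0.277 0.   ] rows 2.0
```

```bash
python3 -m creep '0.234 0.002 0 0;0.234 0.002 0 0;0.234 0.002 0 0;0.234 0.002 0 0'
python3 - <<'E'
from h import *
c=cam('top'); save(c,'a1.png',1.5)
plan((.5805,-.0255,.223,71),(.5805,-.0255,.14,71))
E
```

```text
t: 1.97
tcp_pos: [0.5788, -0.0323, 0.2226]
eef_rot: [0.813, 0.582, 0.0, -0.0]
force: [-0.7, -0.8, -0.3]
grip_width: 0.0864
grasp_force: 0.0
now [ 0.5784 -0.0344  0.2224] toolx 71.0
(0.5805, -0.0255, 0.223, 71) -> [ 0.03  -0.003 -0.002 -0.   ] rows 0.2 
(0.5805, -0.0255, 0.14, 71) -> [0.    0.    0.277 0.   ] rows 2.0
```

View pics/a1.png

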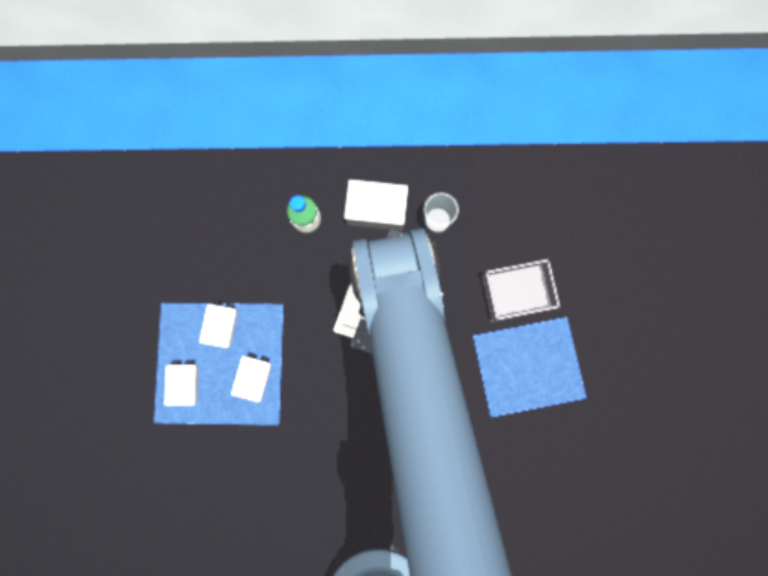

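The arm hides the cover in this view; nothing else has moved. Descending onto the grip bar.

```bash
python3 -m creep '0.03 -0.003 0.1 0;0.03 -0.003 0.1 0;0.03 -0.003 0.277 0;0.03 -0.003 0.277 0;0.03 -0.003 0.277 0;0.03 -0.003 0.277 0;0.03 -0.003 0.277 0' 1
python3 -m creep '0 0 0 0;0 0 0 0;0 0 0 0;0 0 0 0;0 0 0 0;0 0 0 0;0 0 0 0;0 0 0 0' -1 45
python3 -m creep '0 0 -0.02 0;0 0 -0.04 0;0 0 -0.1 0;0 0 -0.2 0;0 0 -0.3 0;0 0 -0.3 0;0 0 -0.3 0;0 0 -0.3 0'
python3 - <<'E'
from h import *
c=cam('scene'); save(c,'a2.png',1.5)
plan((.467,-.315,.235,100.8),(.467,-.315,.135,100.8))
E
```

```text
t: 2.6
tcp_pos: [0.5814, -0.0258, 0.141]
eef_rot: [0.815, 0.58, 0.001, 0.001]
force: [0.4, 0.1, 0.2]
grip_width: 0.087
grasp_force: 0.0
t: 3.27
tcp_pos: [0.5806, -0.0252, 0.1394]
eef_rot: [0.814, 0.58, -0.0, -0.0]
force: [1.4, 0.1, -0.0]
grip_width: 0.0416
grasp_force: 0.0
t: 3.93
tcp_pos: [0.5803, -0.0254, 0.2295]
eef_rot: [0.815, 0.58, -0.0, 0.0]
force: [0.2, 0.2, -0.5]
grip_width: 0.0004
grasp_force: 0.0
now [ 0.5799 -0.0254  0.2287] toolx 70.9
(0.467, -0.315, 0.235, 100.8) -> [-1.035 -0.04  -0.021 -0.083] rows 7.5 
(0.467, -0.315, 0.135, 100.8) -> [ 0.     0.     0.333 -0.   ] rows 2.4
```

View pics/a2.png

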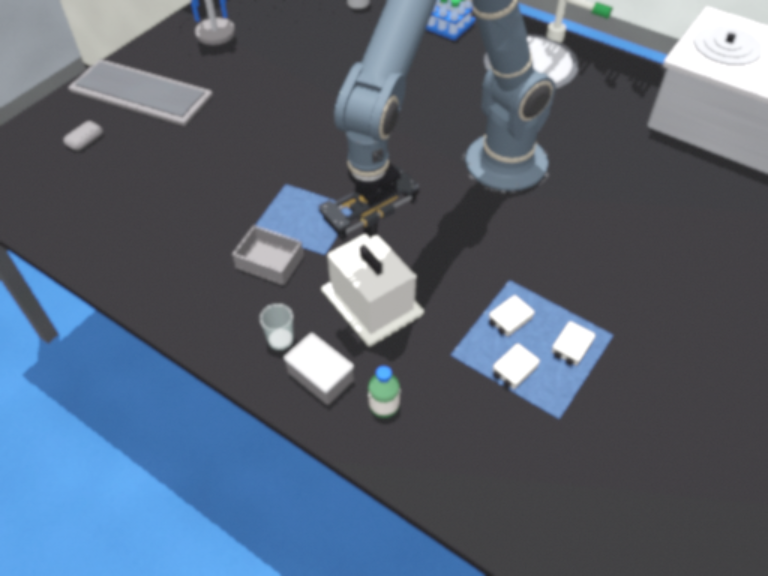

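The grip lifted before the fingers shut (they need about 1.3 s); the cover is still seated at (372,285). Repeat with a longer wait.

```bash
python3 -m creep '0 0 0 0;0 0 0 0;0 0 0 0;0 0 0 0;0 0 0 0;0 0 0 0;0 0 0 0;0 0 0 0' 0.2
python3 -m creep '0 0 0.1 0;0 0 0.2 0;0 0 0.297 0;0 0 0.297 0;0 0 0.297 0;0 0 0.297 0;0 0 0.297 0'
python3 -m creep '0 0 0 0;0 0 0 0;0 0 0 0;0 0 0 0;0 0 0 0;0 0 0 0;0 0 0 0;0 0 0 0' -1 45
python3 -m creep '0 0 0 0;0 0 0 0;0 0 0 0;0 0 0 0;0 0 0 0;0 0 0 0'|tail -2
```

```text
t: 4.65
tcp_pos: [0.5806, -0.0253, 0.2294]
eef_rot: [0.815, 0.58, 0.0, 0.0]
force: [0.1, 0.1, 0.2]
grip_width: 0.0459
grasp_force: 0.0
t: 5.23
tcp_pos: [0.5816, -0.0252, 0.1421]
eef_rot: [0.815, 0.58, 0.001, 0.001]
force: [0.1, 0.0, -0.1]
grip_width: 0.052
grasp_force: 0.0
t: 5.9
tcp_pos: [0.5807, -0.0255, 0.1403]
eef_rot: [0.815, 0.58, 0.0, 0.0]
force: [0.3, 0.2, -0.7]
grip_width: 0.0157
grasp_force: 45.0
grip_width: 0.0156
grasp_force: 45.0
```

```bash
python3 -m creep '0 0 -0.04 0;0 0 -0.1 0;0 0 -0.16 0;0 0 -0.22 0;0 0 -0.3 0;0 0 -0.3 0;0 0 -0.3 0;0 0 -0.3 0'
python3 - <<'E'
from h import *
plan((.52,-.17,.23,85),(.467,-.315,.23,100.8),(.467,-.315,.135,100.8))
E
```

```text
t: 7.07
tcp_pos: [0.5794, -0.0253, 0.2292]
eef_rot: [0.814, 0.58, -0.001, -0.001]
force: [-1.0, -0.0, -4.1]
grip_width: 0.0158
grasp_force: 45.0
now [ 0.5794 -0.0253  0.2292] toolx 70.9
(0.52, -0.17, 0.23, 85) -> [-0.521 -0.03  -0.003 -0.039] rows 3.8 
(0.467, -0.315, 0.23, 100.8) -> [-0.497 -0.134 -0.    -0.044] rows 3.7 
(0.467, -0.315, 0.135, 100.8) -> [ 0.     0.     0.317 -0.   ] rows 2.3
```

```bash
python3 -m creep '-0.13 -0.007 0 -0.01;-0.26 -0.015 0 -0.02;-0.39 -0.022 0 -0.03;-0.521 -0.03 0 -0.039;-0.521 -0.03 0 -0.039;-0.521 -0.03 0 -0.039'
python3 -m creep '-0.12 -0.033 0 -0.011;-0.25 -0.067 0 -0.022;-0.37 -0.1 0 -0.033;-0.497 -0.134 0 -0.044;-0.497 -0.134 0 -0.044;-0.497 -0.134 0 -0.044;-0.497 -0.134 0 -0.044'
python3 -c "
from h import *
plan((.467,-.315,.15,100.8),(.467,-.315,.1295,100.8))"
```

```text
t: 7.57
tcp_pos: [0.5184, -0.1734, 0.2283]
eef_rot: [0.74, 0.673, -0.001, -0.002]
force: [-0.5, 1.1, -3.2]
grip_width: 0.0157
grasp_force: 45.0
t: 8.15
tcp_pos: [0.4681, -0.3133, 0.2292]
eef_rot: [0.637, 0.771, 0.001, -0.001]
force: [0.1, 0.9, -3.5]
grip_width: 0.0157
grasp_force: 45.0
now [ 0.4681 -0.3133  0.2292] toolx 100.8
(0.467, -0.315, 0.15, 100.8) -> [-0.005 -0.005  0.264  0.   ] rows 1.9 
(0.467, -0.315, 0.1295, 100.8) -> [ 0.     0.     0.068 -0.   ] rows 0.5
```

```bash
python3 -m creep '0 0 0.1 0;0 0 0.2 0;0 0 0.264 0;0 0 0.3 0;0 0 0.318 0;0 0 0.33 0;0 0 0.333 0;0 0 0.333 0'
python3 -m creep '0 0 0.003 0;0 0 0.003 0;0 0 0.003 0'
python3 -m creep '0 0 0 0;0 0 0 0;0 0 0 0;0 0 0 0;0 0 0 0;0 0 0 0;0 0 0 0' 0.2
python3 -m creep '0 0 -0.1 0;0 0 -0.2 0;0 0 -0.35 0;0 0 -0.35 0;0 0 -0.35 0;0 0 -0.35 0'
python3 - <<'E'
from h import *
c=cam('scene');P=cloud(c);h=hsv(c);x,y,z=P[...,0],P[...,1],P[...,2]
save(c,'a3.png',1.5)
E
```

```text
t: 8.82
tcp_pos: [0.4688, -0.315, 0.1314]
eef_rot: [0.637, 0.771, 0.0, 0.001]
force: [-0.4, -0.7, -3.7]
grip_width: 0.0158
grasp_force: 45.0
t: 9.07
tcp_pos: [0.4685, -0.3153, 0.1304]
eef_rot: [0.637, 0.77, 0.0, 0.001]
force: [0.8, 0.1, -2.0]
grip_width: 0.0157
grasp_force: 45.0
t: 9.65
tcp_pos: [0.4679, -0.3151, 0.1296]
eef_rot: [0.637, 0.771, 0.0, 0.0]
force: [-0.3, 0.9, -0.5]
grip_width: 0.0498
grasp_force: 0.0
t: 10.15
tcp_pos: [0.4675, -0.315, 0.2343]
eef_rot: [0.637, 0.77, -0.0, -0.0]
force: [-0.6, 0.5, -0.3]
grip_width: 0.0523
grasp_force: 0.0
```

View pics/a3.png

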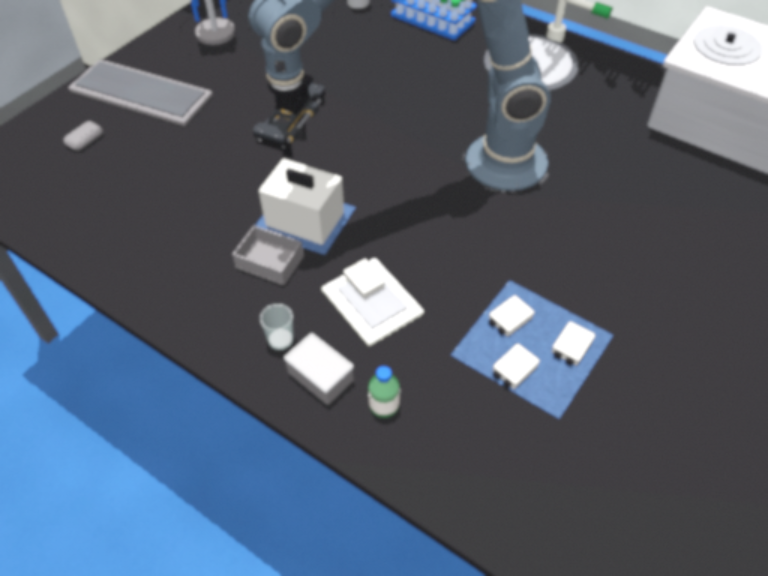

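The cover stands on the bare pad (300,205); the old pack at (365,278) appears low, perhaps lying. I'll measure it and take a close crop of both views.

Run:
```python
from h import *
im=[]
for n in('top','scene'):
    c=cam(n);P=cloud(c);h=hsv(c);x,y,z=P[...,0],P[...,1],P[...,2]
    ws=(x>.43)&(x<.73)&(np.abs(y+.02)<.12)
    m=ws&(z>.03); print(n,m.sum(),np.nanpercentile(z[m],[5,50,95,100]).round(3))
    for b in blobs(c,m,20): zz=np.nanpercentile(z[inn(b,h)],90); print('old',zz.round(3),rect(ray(c,b,zz)),'gt',rect(P[m&(z>zz-.012)]))
    for b in blobs(c,ws&(z>.008)&(h[...,1]<60)&(h[...,2]>120),200): print('bay',rect(ray(c,b,.014)))
    v,u=np.where(ws); im.append(cv2.resize(c['frame'][v.min():v.max(),u.min():u.max(),::-1],(390,390)))
    m=(z>.1)&(x>.35)&(x<.56)&(y>-.42)&(y<-.2)&(z<.18)
    print('cover',rect(P[m]),'bar',rect(P[m&(z>.148)]))
cv2.imwrite('pics/a4.png',np.hstack(im))
```

```text
top 567 [0.04  0.045 0.049 0.053]
old 0.048 (array([554.7, -67.8]), 89.4, 60.2, 70.3) gt (array([555.2, -68.1]), 90.2, 60.0, 71.0)
bay (array([580.5, -25.8]), 189.1, 149.5, 70.6)
cover (array([ 466.4, -312.6]), 158.3, 117.8, -79.2) bar (array([ 466.4, -311.9]), 68.8, 16.0, -79.5)
scene 400 [0.035 0.044 0.05  0.053]
old 0.049 (array([564.2, -56.8]), 96.7, 66.1, 71.1) gt (array([557.5, -63.2]), 93.9, 62.6, 69.8)
bay (array([582. , -26.2]), 211.0, 150.9, 70.6)
cover (array([ 468.2, -306.9]), 164.3, 127.1, -79.1) bar (array([ 466.7, -306.7]), 74.2, 23.3, -80.6)
```

View pics/a4.png

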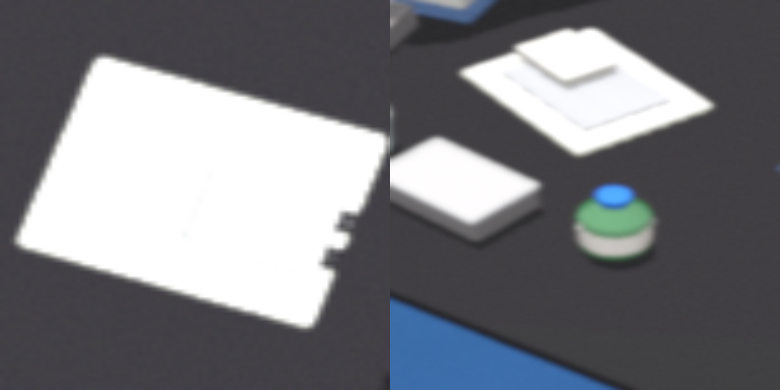

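Old pack has been knocked flat onto the step: top at z≈48 mm, caps toward the robot/right (-109°). I'll grip it near the caps and let it swing to hang upright, which also tests the swing.

```bash
python3 -c "
from h import *
plan((.548,-.089,.15,71),(.548,-.089,.027,71))"
```

```text
now [ 0.4668 -0.3146  0.2328] toolx 100.8
(0.548, -0.089, 0.15, 71) -> [0.688 0.407 0.276 0.083] rows 6.1 
(0.548, -0.089, 0.027, 71) -> [0.   0.   0.41 0.  ] rows 2.9
```

```bash
python3 -m creep '0.688 0.407 0 0.083;0.688 0.407 0 0.083;0.688 0.407 0 0.083;0.688 0.407 0 0.083;0.688 0.407 0.1 0.083;0.688 0.407 0.276 0.083;0.688 0.407 0.276 0.083;0.688 0.407 0.276 0.083' 1
python3 -m creep '0 0 0.1 0;0 0 0.2 0;0 0 0.3 0;0 0 0.36 0;0 0 0.36 0;0 0 0.36 0;0 0 0.36 0'
python3 -c "
from h import *
plan((.548,-.089,.027,71))"
```

```text
t: 10.97
tcp_pos: [0.5452, -0.083, 0.1447]
eef_rot: [0.812, 0.584, -0.004, -0.006]
force: [-1.1, 0.8, -1.3]
grip_width: 0.0863
grasp_force: 0.0
t: 11.55
tcp_pos: [0.5499, -0.0898, 0.0447]
eef_rot: [0.815, 0.58, 0.001, 0.001]
force: [0.6, -0.1, -0.1]
grip_width: 0.0872
grasp_force: 0.0
now [ 0.5499 -0.0898  0.0447] toolx 70.9
(0.548, -0.089, 0.027, 71) -> [ 0.    -0.007  0.059 -0.   ] rows 0.4
```

```bash
python3 -m creep '0 -0.007 0.03 0;0 -0.007 0.055 0;0 -0.007 0.055 0;0 -0.007 0.055 0;0 -0.007 0.055 0' 
python3 -m creep '0 0 0 0;0 0 0 0;0 0 0 0;0 0 0 0;0 0 0 0;0 0 0 0;0 0 0 0;0 0 0 0' -1 8
python3 -m creep '0 0 0 0;0 0 0 0;0 0 -0.03 0;0 0 -0.06 0;0 0 -0.1 0;0 0 -0.14 0;0 0 -0.18 0;0 0 -0.22 0'
python3 -m creep '0 0 -0.04 0;0 0 -0.08 0;0 0 -0.12 0;0 0 -0.16 0;0 0 -0.2 0;0 0 -0.24 0;0 0 -0.24 0;0 0 -0.24 0'
python3 - <<'E'
from h import *
c=cam('scene');cv2.imwrite('pics/a5.png',cv2.resize(c['frame'][100:260,130:330,::-1],None,fx=3,fy=3))
c=cam('top')
E
```

```text
t: 11.97
tcp_pos: [0.5473, -0.0888, 0.0275]
eef_rot: [0.815, 0.58, 0.0, 0.0]
force: [-0.5, -0.0, -0.3]
grip_width: 0.087
grasp_force: 0.0
t: 12.63
tcp_pos: [0.5473, -0.0888, 0.0274]
eef_rot: [0.815, 0.58, 0.0, 0.0]
force: [0.3, -2.0, 0.5]
grip_width: 0.0597
grasp_force: 8.0
t: 13.3
tcp_pos: [0.5473, -0.0888, 0.095]
eef_rot: [0.815, 0.58, 0.0, 0.0]
force: [0.3, -0.3, -1.0]
grip_width: 0.0601
grasp_force: 8.0
t: 13.97
tcp_pos: [0.5475, -0.0888, 0.166]
eef_rot: [0.815, 0.58, 0.0, 0.001]
force: [-0.6, -0.0, -0.7]
grip_width: 0.06
grasp_force: 8.0
```

View pics/a5.png

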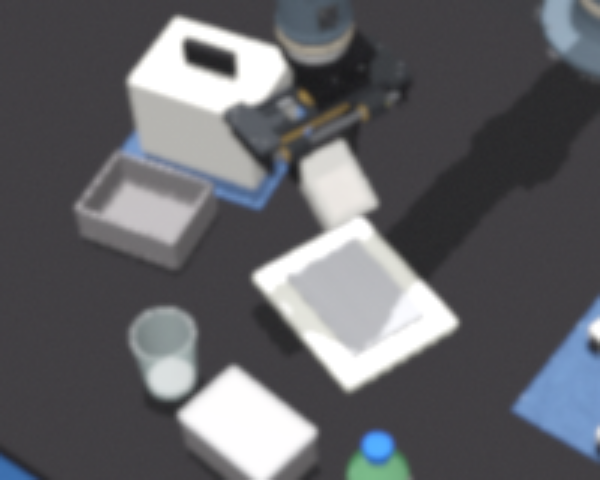

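The pack at (340,185) in the crop hangs tilted between the fingers; I'll fit its face to get the tilt.

```bash
cat >> h.py <<'E'
def tilt(c,along,toolx,lo=.06,hi=None,r=.09):
    "points of a held pack below the finger tips, in (tool x dir, tool y dir, z) about the TCP"
    s=ctrl.read_state(); p=np.array(s['tcp_pos']); P=cloud(c).reshape(-1,3); h=hsv(c).reshape(-1,3)
    a=np.radians(toolx); ex=np.array([np.cos(a),np.sin(a),0]); ey=np.array([ex[1],-ex[0],0]); d=P-p
    m=(np.abs(d@ey)<.035)&(np.abs(d@ex)<r)&(P[:,2]>lo)&(P[:,2]<(hi or p[2]+.005))&(h[:,1]<60)&(h[:,2]>110)
    Q=np.c_[d@ex,d@ey,P[:,2]][m]; return Q
E
python3 - <<'E'
from h import *
for n in ('scene','top'):
    Q=tilt(cam(n),0,71,.045)
    print(n,len(Q)); 
    if len(Q)<30: continue
    for z0 in np.arange(.05,.18,.01):
        k=Q[(Q[:,2]>=z0)&(Q[:,2]<z0+.01)]
        if len(k)>3: print(round(z0+.005,3),len(k),'x',np.percentile(k[:,0],[5,50,95]).round(3))
plan((.622,-.30,.2,11))
E
```

```text
scene 358
0.125 5 x [0.042 0.051 0.058]
0.135 39 x [0.038 0.058 0.064]
0.145 108 x [0.031 0.052 0.065]
0.155 108 x [0.022 0.037 0.05 ]
0.165 97 x [0.01  0.023 0.036]
top 124
0.135 25 x [0.052 0.059 0.06 ]
0.145 80 x [0.043 0.051 0.057]
0.155 18 x [0.037 0.04  0.045]
now [ 0.5465 -0.0887  0.1644] toolx 70.9
(0.622, -0.3, 0.2, 11) -> [-0.583  0.468 -0.119  0.166] rows 8.4
```

```bash
python3 -m creep '-0.3 0.1 -0.12 0.04;-0.4 0.2 -0.12 0.08;-0.5 0.3 -0.12 0.12;-0.583 0.4 -0.12 0.166;-0.607 0.4 -0.12 0.166;-0.607 0.4 -0.12 0.166;-0.607 0.4 -0.12 0.166;-0.607 0.4 -0.12 0.166'
python3 -m creep '0 0 0 0;0 0 0 0;0 0 0 0;0 0 0 0;0 0 0 0;0 0 0 0' - 3
python3 - <<'E'
from h import *
Q=tilt(cam('scene'),0,11,.08)
for z0 in np.arange(.08,.2,.01):
        k=Q[(Q[:,2]>=z0)&(Q[:,2]<z0+.01)]
        if len(k)>3: print(round(z0+.005,3),len(k),'x',np.percentile(k[:,0],[5,50,95]).round(3))
plan((.602,-.30,.13,11))
E
```

```text
t: 14.83
tcp_pos: [0.6005, -0.302, 0.1997]
eef_rot: [0.993, 0.114, -0.001, -0.0]
force: [0.5, 1.5, -1.2]
grip_width: 0.0598
grasp_force: 8.0
t: 15.33
tcp_pos: [0.601, -0.2999, 0.2013]
eef_rot: [0.993, 0.119, 0.0, -0.0]
force: [-0.2, -0.4, -0.5]
grip_width: 0.0602
grasp_force: 3.0
0.085 21 x [-0.079 -0.075 -0.072]
0.095 33 x [-0.078 -0.075 -0.071]
0.105 17 x [-0.077 -0.074 -0.072]
0.115 35 x [-0.089 -0.076 -0.071]
0.125 31 x [-0.089 -0.083 -0.073]
0.155 4 x [0.043 0.049 0.052]
0.165 7 x [0.041 0.056 0.06 ]
0.175 70 x [0.031 0.055 0.062]
0.185 106 x [0.018 0.042 0.055]
0.195 97 x [0.013 0.028 0.042]
now [ 0.601  -0.3     0.2014] toolx 13.7
(0.602, -0.3, 0.13, 11) -> [0.003 0.001 0.238 0.007] rows 1.7
```

Tilt stays ~40° below horizontal even at 3 N, so gravity alone is not enough. While safe above the bin I test whether a sharp upward start swings it further.

```bash
cat >> h.py <<'E'
def prof(Q,a=0,b=.3,st=.01):
    for z0 in np.arange(a,b,st):
        k=Q[(Q[:,2]>=z0)&(Q[:,2]<z0+st)]
        if len(k)>5: print('  z',round(z0+st/2,3),len(k),'x mm',(np.percentile(k[:,0],[5,50,95])*1000).round(0))
E
python3 -m creep '0 0 0.05 0.007;0 0 0.09 0.007;0 0 0.1 0.007;0 0 0.1 0.007;0 0 -0.039 0.007;0 0 -0.1 0.007;0 0 -0.13 0.007;0 0 -0.14 0.007' |head -2
python3 - <<'E'
from h import *
prof(tilt(cam('scene'),0,11,.13),.13)
plan((.602,-.30,.13,11))
E
```

```text
t: 16.05
tcp_pos: [0.6021, -0.3004, 0.2459]
  z 0.195 31 x mm [25. 40. 44.]
  z 0.205 73 x mm [18. 36. 43.]
  z 0.215 69 x mm [13. 29. 36.]
  z 0.225 71 x mm [ 8. 23. 29.]
  z 0.235 63 x mm [ 9. 17. 22.]
  z 0.245 54 x mm [ 4. 11. 17.]
now [ 0.6015 -0.3002  0.2447] toolx 11.1
(0.602, -0.3, 0.13, 11) -> [ 0.002 -0.     0.382  0.   ] rows 2.8
```

```bash
python3 -m creep '0 0 0.05 0;0 0 0.09 0;0 0 0.11 0;0 0 0.11 0;0 0 -0.03 0;0 0 -0.09 0;0 0 -0.12 0;0 0 -0.13 0' |head -2
python3 - <<'E'
from h import *
prof(tilt(cam('scene'),0,11,.15),.15)
plan((.602,-.30,.13,11))
E
```

```text
t: 16.77
tcp_pos: [0.6018, -0.3003, 0.2842]
  z 0.225 13 x mm [14. 33. 38.]
  z 0.235 63 x mm [21. 34. 38.]
  z 0.245 64 x mm [12. 29. 35.]
  z 0.255 63 x mm [12. 24. 30.]
  z 0.265 64 x mm [ 4. 20. 25.]
  z 0.275 62 x mm [10. 14. 21.]
  z 0.285 50 x mm [ 4.  9. 13.]
now [ 0.6013 -0.3001  0.2832] toolx 11.1
(0.602, -0.3, 0.13, 11) -> [0.002 0.    0.511 0.   ] rows 3.7
```

```bash
python3 -m creep '0.02 0.01 0.13 0;0.02 0.01 0.26 0;0.02 0.01 0.39 0;0.02 0.01 0.5 0;0.02 0.01 0.6 0;0.02 0.01 0.66 0;0.02 0.01 0.69 0;0.02 0.01 0.7 0'
python3 -m creep '0 0 0.01 0;0 0 0.02 0;0 0 0.02 0;0 0 0.02 0;0 0 0.02 0;0 0 0.02 0;0 0 0.02 0;0 0 0.02 0' 0.72
python3 -m creep '0 0 -0.1 0;0 0 -0.2 0;0 0 -0.3 0;0 0 -0.4 0;0 0 -0.5 0;0 0 -0.5 0;0 0 -0.5 0;0 0 -0.5 0' 1
python3 - <<'E'
from h import *
c=cam('scene');cv2.imwrite('pics/a6.png',cv2.resize(c['frame'][100:260,130:330,::-1],None,fx=3,fy=3))
P=cloud(cam('scene')); print(P[...,2][(abs(P[...,0]-.62)<.04)&(abs(P[...,1]+.297)<.05)].max())
plan((.50,.0,.22,-7),(.47,.25,.1,-15))
E
```

```text
t: 17.48
tcp_pos: [0.6054, -0.3007, 0.069]
eef_rot: [0.995, 0.097, -0.003, -0.002]
force: [-0.7, -0.1, -0.1]
grip_width: 0.0599
grasp_force: 3.0
t: 18.15
tcp_pos: [0.6076, -0.3019, 0.0666]
eef_rot: [0.995, 0.097, 0.0, 0.0]
force: [0.1, -0.6, 0.1]
grip_width: 0.0747
grasp_force: 0.0
t: 18.82
tcp_pos: [0.607, -0.3017, 0.2158]
eef_rot: [0.995, 0.097, -0.0, -0.0]
force: [-0.6, 0.4, -0.5]
grip_width: 0.0869
grasp_force: 0.0
0.58784354166405
now [ 0.6066 -0.3015  0.2146] toolx 11.1
(0.5, 0.0, 0.22, -7) -> [-0.155 -1.055 -0.018  0.05 ] rows 7.7 SPLIT
(0.47, 0.25, 0.1, -15) -> [-0.201 -0.815  0.4    0.022] rows 6.7
```

View pics/a6.png

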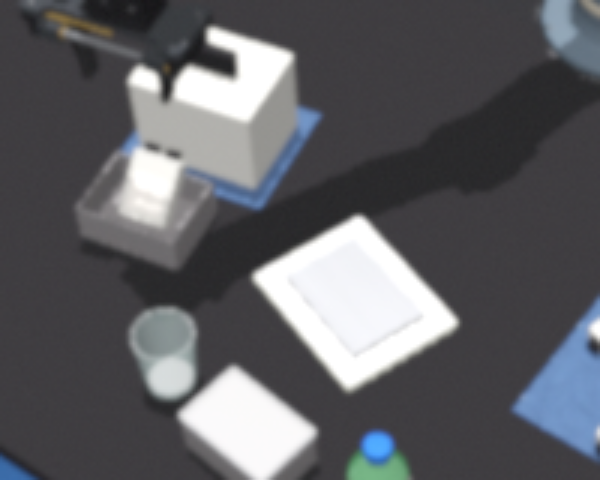

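The old pack stands leaning in the bin at (155,185). Now the first new pack (448,254 mm, -15°).

```bash
python3 -m creep '-0.155 -0.9 0 0.05;-0.155 -0.9 0 0.05;-0.155 -0.9 0 0.05;-0.155 -0.9 0 0.05;-0.155 -0.9 0 0.05;-0.155 -0.9 0 0.05;-0.155 -0.9 0 0.05;-0.155 -0.9 0 0.05' 1 |sed -n 2p
python3 - <<'E'
from h import *
c=cam('top');P=cloud(c);x,y,z=P[...,0],P[...,1],P[...,2]
for b in blobs(c,(z>.019)&(x>.3)&(x<.7)&(y>.18)&(y<.48),100): print('pack',rect(ray(c,b,.027)))
plan((.472,.2475,.06,-15),(.472,.2475,.009,-15))
E
```

```text
tcp_pos: [0.5072, -0.0393, 0.2153]
pack (array([436.7, 398.8]), 88.0, 62.4, -0.6)
pack (array([448.6, 253.3]), 89.7, 61.6, -14.9)
pack (array([557.5, 325.2]), 89.5, 61.0, -11.2)
now [ 0.5085 -0.0428  0.2154] toolx -6.6
(0.472, 0.2475, 0.06, -15) -> [-0.231 -0.947  0.518  0.023] rows 7.9 SPLIT
(0.472, 0.2475, 0.009, -15) -> [0.   0.   0.17 0.  ] rows 1.2
```

```bash
python3 -m creep '-0.231 -0.947 0 0.023;-0.231 -0.947 0 0.023;-0.231 -0.947 0.1 0.023;-0.231 -0.947 0.2 0.023;-0.231 -0.947 0.4 0.023;-0.231 -0.947 0.518 0.023;-0.231 -0.947 0.518 0.023;-0.231 -0.947 0.518 0.023' |sed -n 2p
python3 -m creep '0 0 0 0;0 0 0 0;0 0 0 0'
python3 -c "
from h import *
plan((.472,.2475,.009,-15))"
```

```text
tcp_pos: [0.4778, 0.2278, 0.0774]
t: 20.55
tcp_pos: [0.478, 0.2266, 0.0788]
eef_rot: [0.991, -0.133, -0.0, 0.001]
force: [0.7, -0.6, 0.2]
grip_width: 0.0871
grasp_force: 0.0
now [0.478  0.2266 0.0788] toolx -15.3
(0.472, 0.2475, 0.009, -15) -> [-0.038 -0.062  0.233 -0.001] rows 1.8
```

```bash
python3 -m creep '-0.038 -0.062 0 0;-0.038 -0.062 0.1 0;-0.038 -0.062 0.2 0;-0.038 -0.062 0.233 0;-0.038 -0.062 0.233 0;-0.038 -0.062 0.233 0' |sed -n 2p
python3 -m creep '0 0 0 0;0 0 0 0;0 0 0 0;0 0 0 0;0 0 0 0;0 0 0 0;0 0 0 0;0 0 0 0' -1 6
python3 -m creep '0 0 -0.1 0;0 0 -0.2 0;0 0 -0.27 0;0 0 -0.3 0;0 0 -0.31 0;0 0 -0.31 0' |sed -n 2p
python3 - <<'E'
from h import *
prof(tilt(cam('scene'),0,-15,.03),.03)
print(); prof(tilt(cam('top'),0,-15,.03),.03)
E
```

```text
tcp_pos: [0.4722, 0.248, 0.0103]
t: 21.72
tcp_pos: [0.4716, 0.2495, 0.0101]
eef_rot: [0.991, -0.132, 0.001, -0.0]
force: [-0.0, 0.9, 6.1]
grip_width: 0.0601
grasp_force: 6.0
tcp_pos: [0.4707, 0.2486, 0.1022]
  z 0.105 14 x mm [-40.  11.  15.]

  z 0.095 8 x mm [-68. -64. -56.]
  z 0.105 81 x mm [-66. -58. -49.]
```

```bash
python3 -m creep '0 0 -0.139 0;0 0 -0.2 0;0 0 -0.23 0;0 0 -0.24 0;0 0 -0.18 0;0 0 -0.13 0;0 0 -0.11 0;0 0 -0.11 0' 
python3 -m creep '0 0 -0.139 0;0 0 -0.2 0;0 0 -0.23 0;0 0 -0.24 0' |sed -n 2p
python3 - <<'E'
from h import *
for n in('scene','top'): print(n);prof(tilt(cam(n),0,-15,.03,.3),.03)
E
```

```text
t: 22.98
tcp_pos: [0.4689, 0.2476, 0.1323]
eef_rot: [0.991, -0.132, -0.003, 0.002]
force: [-0.9, -0.4, -1.8]
grip_width: 0.0595
grasp_force: 6.0
tcp_pos: [0.4718, 0.2496, 0.2091]
scene
  z 0.185 9 x mm [-38. -33. -18.]
  z 0.195 9 x mm [-36. -33. -24.]
  z 0.205 14 x mm [-28. -21.  17.]
  z 0.215 48 x mm [-17.  10.  19.]
  z 0.225 82 x mm [-4.  5. 16.]
  z 0.235 8 x mm [ 6. 10. 15.]
  z 0.295 29 x mm [25. 30. 33.]
top
  z 0.175 9 x mm [-56. -55. -54.]
  z 0.185 26 x mm [-54. -51. -47.]
  z 0.205 27 x mm [-29. -24. -18.]
  z 0.215 26 x mm [-18. -12.   6.]
  z 0.225 38 x mm [-6.  2.  9.]
  z 0.295 62 x mm [-32.  29.  32.]
```

```bash
python3 -m creep '0 0 0.06 0;0 0 0.11 0;0 0 0.13 0;0 0 0.13 0;0 0 -0.009 0;0 0 -0.07 0;0 0 -0.1 0;0 0 -0.11 0' - 4 |sed -n 2p
python3 -m creep '0 0 0.06 0;0 0 0.11 0;0 0 0.13 0;0 0 0.13 0;0 0 -0.009 0;0 0 -0.07 0;0 0 -0.1 0;0 0 -0.11 0'
python3 - <<'E'
from h import *
for n in('scene','top'): print(n);prof(tilt(cam(n),0,-15,.1,.3),.03)
E
```

```text
tcp_pos: [0.4718, 0.2496, 0.2423]
t: 24.75
tcp_pos: [0.4717, 0.2496, 0.2754]
eef_rot: [0.991, -0.132, 0.001, -0.001]
force: [0.1, 0.6, -2.5]
grip_width: 0.0596
grasp_force: 4.0
scene
  z 0.215 16 x mm [-22.  -9.  -7.]
  z 0.225 26 x mm [-26.  -6.  -3.]
  z 0.235 23 x mm [-22.  -1.   1.]
  z 0.245 23 x mm [-18.   3.   5.]
  z 0.255 23 x mm [-13.   8.  10.]
  z 0.265 18 x mm [ 6. 12. 14.]
  z 0.275 26 x mm [ 9. 16. 18.]
  z 0.285 76 x mm [ 1. 15. 21.]
  z 0.295 38 x mm [-1. 10. 20.]
top
  z 0.225 7 x mm [-31. -30. -28.]
  z 0.235 11 x mm [-28. -26. -24.]
  z 0.245 7 x mm [-23. -21. -20.]
  z 0.255 8 x mm [-19. -17. -15.]
  z 0.265 10 x mm [-15. -13. -11.]
  z 0.275 12 x mm [-10.  -8.   5.]
  z 0.285 25 x mm [-5.  2.  9.]
  z 0.295 15 x mm [-1.  1.  9.]
```

```bash
python3 -m creep '0 0 0.08 0;0 0 0.15 0;0 0 0.2 0;0 0 0.22 0;0 0 0.081 0;0 0 0.02 0;0 0 0 0;0 0 0 0' - 3|sed -n 2p
python3 -m creep '0 0 0.08 0;0 0 0.15 0;0 0 0.2 0;0 0 0.22 0;0 0 0.081 0;0 0 0.02 0;0 0 0 0;0 0 0 0'
python3 - <<'E'
from h import *
for n in('scene',): print(n);prof(tilt(cam(n),0,-15,.1,.3),.03)
E
```

```text
tcp_pos: [0.4716, 0.2495, 0.2747]
t: 26.18
tcp_pos: [0.4716, 0.2494, 0.2746]
eef_rot: [0.991, -0.132, 0.001, -0.001]
force: [-0.2, 0.3, -1.9]
grip_width: 0.0598
grasp_force: 3.0
scene
  z 0.205 28 x mm [-13.   6.   9.]
  z 0.215 38 x mm [-13.   8.  11.]
  z 0.225 35 x mm [-7. 10. 13.]
  z 0.235 39 x mm [-7. 11. 14.]
  z 0.245 34 x mm [-1. 14. 16.]
  z 0.255 37 x mm [ 1. 15. 18.]
  z 0.265 33 x mm [ 7. 17. 19.]
  z 0.275 78 x mm [ 1. 16. 20.]
  z 0.285 39 x mm [-0. 13. 21.]
```

The pack hangs within 10° of vertical. Firm up the grip and carry it over the step's far end.

```bash
python3 -m creep '0 0 0 0;0 0 0 0' - 12 |tail -2
python3 - <<'E'
from h import *
Q=tilt(cam('scene'),0,-15,.1,.3);print(Q[:,2].min(), np.sort(Q[:,2])[:20:4])
plan((.53,.14,.25,30),(.596,.0186,.2,70.7))
E
```

```text
grip_width: 0.0595
grasp_force: 12.0
0.19251205688520237 [0.19251206 0.19836857 0.20032314 0.20224511 0.20337486]
now [0.4702 0.2485 0.2719] toolx -15.2
(0.53, 0.14, 0.25, 30) -> [ 0.287  0.297  0.073 -0.125] rows 6.3 
(0.596, 0.0186, 0.2, 70.7) -> [-0.012  0.46   0.167 -0.113] rows 5.7
```

```bash
python3 -m creep '0.05 0.05 0.01 -0.02;0.1 0.1 0.03 -0.04;0.14 0.15 0.04 -0.06;0.19 0.2 0.05 -0.08;0.24 0.25 0.06 -0.1;0.287 0.297 0.073 -0.12;0.287 0.297 0.073 -0.125;0.287 0.297 0.073 -0.125' |sed -n 2p
python3 -m creep '0 0.08 0.02 -0.02;0 0.16 0.05 -0.04;0 0.24 0.08 -0.06;-0.012 0.32 0.11 -0.08;-0.012 0.4 0.14 -0.1;-0.012 0.46 0.167 -0.113;-0.012 0.46 0.167 -0.113;-0.012 0.46 0.167 -0.113' |sed -n 2p
python3 -m creep '0 0 0 0;0 0 0 0' |tail -2
python3 - <<'E'
from h import *
for n in('scene','top'):
    Q=tilt(cam(n),0,70.7,.07,.3);print(n,Q[:,2].min());prof(Q,.07)
plan((.596,.0186,.1,70.7))
E
```

```text
tcp_pos: [0.5308, 0.1386, 0.2501]
tcp_pos: [0.5958, 0.0187, 0.2003]
grip_width: 0.06
grasp_force: 12.0
scene 0.12450394224593424
  z 0.125 6 x mm [-8.  5. 10.]
  z 0.135 26 x mm [-0. 11. 13.]
  z 0.145 32 x mm [-6. 12. 14.]
  z 0.155 28 x mm [-1. 14. 16.]
  z 0.165 33 x mm [-2. 16. 18.]
  z 0.175 33 x mm [-2. 17. 20.]
  z 0.185 34 x mm [ 9. 19. 21.]
  z 0.195 24 x mm [10. 21. 22.]
  z 0.205 72 x mm [ 1. 18. 24.]
  z 0.215 28 x mm [10. 15. 23.]
  z 0.285 11 x mm [-30. -25.  32.]Traceback (most recent call last):
  File "<stdin>", line 3, in <module>
    return umr_minimum(a, axis, None, out, keepdims, initial, where)
ValueError: zero-size array to reduction operation minimum which has no identity
```

```bash
python3 -m creep '0 0 0.1 0;0 0 0.2 0;0 0 0.28 0;0 0 0.32 0;0 0 0.33 0;0 0 0.335 0;0 0 0.335 0' |sed -n 2,4p
python3 -m creep '0 0 0.008 0;0 0 0.016 0;0 0 0.016 0;0 0 0.016 0' - 5
python3 - <<'E'
from h import *
Q=tilt(cam('scene'),0,70.7,.03,.2);print(Q[:,2].min());prof(Q,.02)
E
```

```text
tcp_pos: [0.5973, 0.0195, 0.1022]
eef_rot: [0.817, 0.577, 0.001, 0.001]
force: [0.8, -0.2, -1.8]
t: 28.97
tcp_pos: [0.5971, 0.0189, 0.097]
eef_rot: [0.817, 0.577, 0.001, 0.001]
force: [0.7, 0.2, -0.8]
grip_width: 0.0599
grasp_force: 5.0
0.030932885773187355
  z 0.035 25 x mm [ 9. 11. 14.]
  z 0.045 24 x mm [-2. 13. 16.]
  z 0.055 24 x mm [-6. 16. 19.]
  z 0.065 27 x mm [ 2. 17. 18.]
  z 0.075 29 x mm [ 6. 18. 21.]
  z 0.085 25 x mm [17. 20. 23.]
  z 0.095 43 x mm [ 6. 19. 23.]
  z 0.105 58 x mm [ 0. 14. 23.]
  z 0.115 18 x mm [ 5.  9. 22.]
  z 0.175 17 x mm [-28.  32.  38.]
  z 0.185 35 x mm [-25.  30.  37.]
  z 0.195 17 x mm [-5. 25. 32.]
```

Near contact. Press a little further and draw the top toward the foot side.

```bash
python3 -m creep '0 0 0.006 0;0 0 0.012 0;-0.01 0 0.014 0;-0.02 0 0.016 0;-0.03 0 0.018 0;-0.04 0 0.02 0;-0.04 0 0.02 0;-0.04 0 0.02 0' - 4
python3 - <<'E'
from h import *
Q=tilt(cam('scene'),0,70.7,.03,.12);print(Q[:,2].min());prof(Q,.02)
E
```

```text
t: 29.68
tcp_pos: [0.5922, 0.0075, 0.0902]
eef_rot: [0.817, 0.577, 0.0, -0.0]
force: [-1.6, 0.8, 2.6]
grip_width: 0.0603
grasp_force: 4.0
0.030445996410689437
  z 0.035 35 x mm [ 7. 22. 25.]
  z 0.045 33 x mm [ 3. 21. 24.]
  z 0.055 35 x mm [17. 22. 26.]
  z 0.065 34 x mm [ 6. 21. 23.]
  z 0.075 37 x mm [ 8. 22. 25.]
  z 0.085 32 x mm [ 9. 21. 24.]
  z 0.095 55 x mm [-3. 18. 23.]
  z 0.105 48 x mm [ 2. 16. 23.]
  z 0.115 15 x mm [ 4. 10. 15.]
```

```bash
python3 -m creep '0 0 -0.005 0;0 0 -0.005 0;0 0 -0.005 0;0 0 -0.005 0;0 0 -0.005 0;0 0 -0.005 0;0 0 -0.005 0;0 0 -0.005 0' 0.9 
python3 -m creep '0 0 -0.1 0;0 0 -0.2 0;0 0 -0.3 0;0 0 -0.4 0;0 0 -0.4 0;0 0 -0.4 0;0 0 -0.4 0' 1 |sed -n 2p
python3 - <<'E'
from h import *
c=cam('scene');cv2.imwrite('pics/a7.png',cv2.resize(c['frame'][140:300,180:400,::-1],None,fx=3,fy=3))
plan((.582,.321,.21,-11),(.582,.3205,.010,-11))
E
```

```text
t: 30.4
tcp_pos: [0.5923, 0.0077, 0.0917]
eef_rot: [0.817, 0.577, -0.0, 0.0]
force: [0.5, 0.4, 0.4]
grip_width: 0.0826
grasp_force: 0.0
tcp_pos: [0.5917, 0.0075, 0.2111]
now [0.5913 0.0074 0.2104] toolx 70.5
(0.582, 0.321, 0.21, -11) -> [ 0.975 -0.378  0.001  0.226] rows 11.4 SPLIT
(0.582, 0.3205, 0.01, -11) -> [0.    0.002 0.667 0.   ] rows 4.8
```

View pics/a7.png

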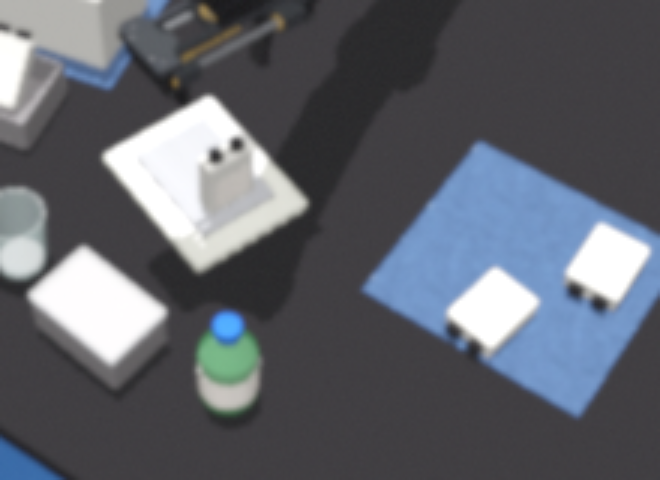

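Pack 1 stands on the step at (228,175). Next pack at (557,325) mm.

```bash
python3 -m creep '0.5 -0.19 0 0.113;0.5 -0.19 0 0.113;0.5 -0.19 0 0.113;0.5 -0.19 0 0.113;0.5 -0.19 0 0.113;0.5 -0.19 0 0.113;0.5 -0.19 0 0.113' |sed -n 2p
python3 -c "
from h import *
plan((.581,.3205,.08,-11),(.581,.3205,.010,-11))"
```

```text
tcp_pos: [0.5875, 0.1688, 0.2097]
now [0.5875 0.1688 0.2097] toolx 29.9
(0.581, 0.3205, 0.08, -11) -> [ 0.233 -0.449  0.432  0.113] rows 5.7 
(0.581, 0.3205, 0.01, -11) -> [0.    0.    0.233 0.   ] rows 1.7
```

```bash
python3 -m creep '0.233 -0.449 0 0.113;0.233 -0.449 0 0.113;0.233 -0.449 0.1 0.113;0.233 -0.449 0.2 0.113;0.233 -0.449 0.33 0.113;0.233 -0.449 0.432 0.113;0.233 -0.449 0.432 0.113;0.233 -0.449 0.432 0.113' |sed -n 2p
python3 -m creep '0 0 0 0;0 0 0 0' |sed -n 2p
python3 -c "
from h import *
plan((.581,.3205,.010,-11))"
```

```text
tcp_pos: [0.5808, 0.3179, 0.0793]
tcp_pos: [0.5845, 0.3198, 0.0851]
now [0.5845 0.3198 0.0851] toolx -10.8
(0.581, 0.3205, 0.01, -11) -> [-0.012 -0.     0.25   0.   ] rows 1.8
```

```bash
python3 -m creep '-0.012 0 0.1 0;-0.012 0 0.2 0;-0.012 0 0.25 0;-0.012 0 0.25 0;-0.012 0 0.25 0;-0.012 0 0.25 0' |sed -n 2p
python3 -m creep '0 0 0 0;0 0 0 0;0 0 0 0;0 0 0 0;0 0 0 0;0 0 0 0;0 0 0 0;0 0 0 0' -1 6
python3 -m creep '0 0 -0.139 0;0 0 -0.278 0;0 0 -0.36 0;0 0 -0.4 0;0 0 -0.4 0;0 0 -0.36 0;0 0 -0.3 0;0 0 -0.3 0' - 5 |sed -n 2p
python3 -m creep '0 0 -0.139 0;0 0 -0.22 0;0 0 -0.26 0;0 0 -0.27 0;0 0 -0.2 0;0 0 -0.15 0;0 0 -0.13 0;0 0 -0.13 0' - 4|sed -n 2p
python3 -m creep '0 0 -0.139 0;0 0 -0.22 0;0 0 -0.26 0;0 0 -0.27 0;0 0 -0.2 0;0 0 -0.15 0;0 0 -0.13 0;0 0 -0.13 0'
python3 -m creep '0 0 -0.139 0;0 0 -0.22 0;0 0 -0.26 0;0 0 -0.27 0;0 0 -0.27 0'|sed -n 2p
python3 - <<'E'
from h import *
Q=tilt(cam('scene'),0,-11,.05,.35);print(Q[:,2].min());prof(Q,.05,.35)
E
```

```text
tcp_pos: [0.5808, 0.3212, 0.0099]
t: 33.62
tcp_pos: [0.5793, 0.3212, 0.0077]
eef_rot: [0.996, -0.095, 0.001, -0.001]
force: [-0.2, 1.4, 2.7]
grip_width: 0.0603
grasp_force: 6.0
tcp_pos: [0.5745, 0.3175, 0.0898]
tcp_pos: [0.5765, 0.3188, 0.1319]
t: 35.62
tcp_pos: [0.5769, 0.3192, 0.1716]
eef_rot: [0.996, -0.095, -0.003, 0.002]
force: [-0.3, 0.5, -0.8]
grip_width: 0.0598
grasp_force: 4.0
tcp_pos: [0.5788, 0.3205, 0.2565]
0.2092254965679496
  z 0.225 11 x mm [-44. -33. -20.]
  z 0.235 7 x mm [-40. -35. -24.]
  z 0.255 19 x mm [-24. -15.  17.]
  z 0.265 60 x mm [-13.  14.  20.]
  z 0.275 89 x mm [-3.  6. 20.]
  z 0.285 16 x mm [ 4. 12. 19.]
  z 0.335 13 x mm [28. 30. 33.]
  z 0.345 45 x mm [27. 31. 33.]
```

```bash
python3 -m creep '0 0 0.08 0;0 0 0.15 0;0 0 0.2 0;0 0 0.22 0;0 0 0.081 0;0 0 0.02 0;0 0 0 0;0 0 0 0' - 3|sed -n 2p
python3 -m creep '0 0 0.08 0;0 0 0.15 0;0 0 0.2 0;0 0 0.22 0;0 0 0.081 0;0 0 0.02 0;0 0 0 0;0 0 0 0'|sed -n 2p
python3 -m creep '0 0 0.08 0;0 0 0.15 0;0 0 0.2 0;0 0 0.22 0;0 0 0.081 0;0 0 0.02 0;0 0 0 0;0 0 0 0'
python3 - <<'E'
from h import *
Q=tilt(cam('scene'),0,-11,.05,.3);print(Q[:,2].min());prof(Q,.05,.35)
E
```

```text
tcp_pos: [0.5793, 0.3208, 0.2575]
tcp_pos: [0.5793, 0.3208, 0.2575]
t: 38.08
tcp_pos: [0.5793, 0.3208, 0.2575]
eef_rot: [0.996, -0.095, 0.001, -0.001]
force: [0.2, -0.1, -0.9]
grip_width: 0.0599
grasp_force: 3.0
0.19169480341959017
  z 0.195 10 x mm [-14.  -4.  -3.]
  z 0.205 25 x mm [-18.  -3.  -0.]
  z 0.215 31 x mm [-15.   2.   4.]
  z 0.225 24 x mm [-12.   5.   7.]
  z 0.235 27 x mm [-1.  9. 11.]
  z 0.245 24 x mm [ 6. 12. 14.]
  z 0.255 30 x mm [ 6. 16. 17.]
  z 0.265 64 x mm [ 3. 16. 20.]
  z 0.275 68 x mm [-3. 10. 19.]
  z 0.285 16 x mm [ 6.  9. 14.]
```

```bash
python3 -m creep '0 0 0.08 0;0 0 0.15 0;0 0 0.2 0;0 0 0.22 0;0 0 0.081 0;0 0 0.02 0;0 0 0 0;0 0 0 0'|sed -n 2p
python3 -m creep '0 0 0.08 0;0 0 0.15 0;0 0 0.2 0;0 0 0.22 0;0 0 0.081 0;0 0 0.02 0;0 0 0 0;0 0 0 0'|sed -n 2p
python3 -m creep '0 0 0 0;0 0 0 0;0 0 0 0' - 12
python3 - <<'E'
from h import *
Q=tilt(cam('scene'),0,-11,.05,.3);print(Q[:,2].min());prof(Q,.05,.35)
k=np.array([.3305,.9438]); b=np.array([.5805,-.0258])+k*.007
print(b); plan((.585,.15,.25,30),(*b,.2,70.7))
E
```

```text
tcp_pos: [0.5793, 0.3208, 0.2574]
tcp_pos: [0.5793, 0.3208, 0.2575]
t: 39.72
tcp_pos: [0.5779, 0.3198, 0.2541]
eef_rot: [0.996, -0.095, -0.001, 0.001]
force: [0.2, -0.7, -1.6]
grip_width: 0.0598
grasp_force: 12.0
0.18356262204201723
  z 0.195 31 x mm [-10.   1.   4.]
  z 0.205 32 x mm [-8.  4.  6.]
  z 0.215 29 x mm [-11.   6.   9.]
  z 0.225 30 x mm [-5.  9. 11.]
  z 0.235 30 x mm [ 3. 11. 13.]
  z 0.245 28 x mm [ 8. 13. 15.]
  z 0.255 35 x mm [ 7. 16. 18.]
  z 0.265 100 x mm [-2. 14. 19.]
  z 0.275 34 x mm [ 0.  9. 18.]
[ 0.5828135 -0.0191934]
now [0.578  0.3199 0.2543] toolx -10.9
(0.585, 0.15, 0.25, 30) -> [ 0.129  0.552  0.014 -0.113] rows 5.7 
(np.float64(0.5828135), np.float64(-0.0191934), 0.2, 70.7) -> [-0.288  0.485  0.167 -0.113] rows 5.7
```

```bash
python3 -m creep '0.02 0.09 0 -0.02;0.04 0.18 0 -0.04;0.06 0.27 0 -0.06;0.08 0.36 0 -0.08;0.1 0.45 0 -0.1;0.129 0.552 0 -0.113;0.129 0.552 0 -0.113;0.129 0.552 0 -0.113' |sed -n 2p
python3 -m creep '-0.05 0.08 0.02 -0.02;-0.1 0.16 0.05 -0.04;-0.15 0.24 0.08 -0.06;-0.2 0.32 0.11 -0.08;-0.25 0.4 0.14 -0.1;-0.29 0.485 0.167 -0.113;-0.29 0.485 0.167 -0.113;-0.29 0.485 0.167 -0.113' |sed -n 2p
python3 -m creep '0 0 0 0;0 0 0 0' |tail -2
python3 - <<'E'
from h import *
Q=tilt(cam('scene'),0,70.7,.12,.23,.045);print(Q[:,2].min());prof(Q,.07)
k=np.array([.3305,.9438]); b=np.array([.5805,-.0258])+k*.005
plan((*b,.101,70.7))
c=cam('top'); P=cloud(c).reshape(-1,3); m=(P[:,2]>.09)&(P[:,2]<.13)&(np.abs(P[:,:2]-[.58,-.02]).max(1)<.1); print('p1',m.sum(),rect(P[m]) if m.sum()>9 else '')
E
```

```text
tcp_pos: [0.5858, 0.1472, 0.2553]
tcp_pos: [0.5821, -0.02, 0.2049]
grip_width: 0.06
grasp_force: 12.0
0.13753466976453455
  z 0.145 21 x mm [-10.   5.   7.]
  z 0.155 28 x mm [-13.   6.   9.]
  z 0.165 31 x mm [-6. 10. 13.]
  z 0.175 27 x mm [-2. 12. 14.]
  z 0.185 23 x mm [-1. 14. 18.]
  z 0.195 30 x mm [ 8. 17. 19.]
  z 0.205 25 x mm [12. 19. 22.]
  z 0.215 71 x mm [ 0. 18. 24.]
  z 0.225 33 x mm [ 5. 15. 24.]
now [ 0.5827 -0.0166  0.2064] toolx 70.7
(np.float64(0.5821525), np.float64(-0.021081), 0.101, 70.7) -> [-0.015  0.003  0.351 -0.   ] rows 2.5 
p1 0
```

```bash
python3 -m creep '-0.015 0.003 0.1 0;-0.015 0.003 0.2 0;-0.015 0.003 0.28 0;-0.015 0.003 0.33 0;-0.015 0.003 0.36 0;-0.015 0.003 0.375 0;-0.015 0.003 0.375 0;-0.015 0.003 0.375 0' - 6|sed -n 2,4p
python3 -m creep '0 0 0.01 0;0 0 0.014 0;-0.01 0 0.016 0;-0.02 0 0.018 0;-0.03 0 0.02 0;-0.04 0 0.022 0;-0.05 0 0.024 0;-0.05 0 0.024 0' - 4
python3 - <<'E'
from h import *
Q=tilt(cam('scene'),0,70.7,.025,.13,.033);print(Q[:,2].min());prof(Q,.02)
E
```

```text
tcp_pos: [0.5826, -0.0231, 0.0945]
eef_rot: [0.816, 0.577, 0.001, 0.001]
force: [-0.1, 0.1, -0.5]
t: 42.7
tcp_pos: [0.5769, -0.039, 0.0868]
eef_rot: [0.817, 0.577, -0.0, 0.001]
force: [-1.1, -0.4, 5.2]
grip_width: 0.0597
grasp_force: 4.0
0.025332744130444257
  z 0.025 12 x mm [-27.   0.  17.]
  z 0.035 12 x mm [ 2. 15. 20.]
  z 0.045 16 x mm [-0. 16. 20.]
  z 0.055 24 x mm [-1. 17. 20.]
  z 0.065 32 x mm [12. 19. 21.]
  z 0.075 23 x mm [ 6. 19. 21.]
  z 0.085 27 x mm [16. 20. 23.]
  z 0.095 44 x mm [ 9. 19. 23.]
  z 0.105 64 x mm [ 1. 16. 24.]
  z 0.115 19 x mm [ 2.  9. 21.]
```

```bash
python3 -m creep '-0.005 0 0.004 0;-0.01 0 0.006 0;-0.015 0 0.01 0;-0.015 0 0.012 0;-0.015 0 0.012 0;-0.015 0 0.012 0' - 3
python3 - <<'E'
from h import *
Q=tilt(cam('scene'),0,70.7,.025,.13,.033);print(Q[:,2].min());prof(Q,.02)
E
```

```text
t: 43.25
tcp_pos: [0.5757, -0.0422, 0.0826]
eef_rot: [0.817, 0.577, 0.0, 0.0]
force: [0.9, -1.6, 3.6]
grip_width: 0.0599
grasp_force: 3.0
0.025070271409736514
  z 0.025 16 x mm [-28.  10.  23.]
  z 0.035 13 x mm [ 2. 17. 21.]
  z 0.045 21 x mm [ 3. 17. 23.]
  z 0.055 25 x mm [ 8. 18. 21.]
  z 0.065 33 x mm [ 7. 19. 22.]
  z 0.075 29 x mm [13. 19. 23.]
  z 0.085 33 x mm [10. 19. 23.]
  z 0.095 53 x mm [ 5. 18. 23.]
  z 0.105 51 x mm [ 0. 15. 21.]
  z 0.115 14 x mm [ 2.  8. 18.]
```

```bash
python3 -m creep '0 0 -0.01 0;0 0 -0.01 0;0 0 -0.01 0;0 0 -0.01 0;0 0 -0.01 0;0 0 -0.01 0;0 0 -0.01 0;0 0 -0.01 0' 0.9 |tail -2
python3 -m creep '0 0 -0.1 0;0 0 -0.2 0;0 0 -0.3 0;0 0 -0.42 0;0 0 -0.42 0;0 0 -0.42 0;0 0 -0.42 0' 1 |sed -n 2p
python3 - <<'E'
from h import *
plan((.51,.17,.21,38),(.46,.3985,.09,0),(.46,.3985,.01,0))
E
```

```text
grip_width: 0.0825
grasp_force: 0.0
tcp_pos: [0.5748, -0.0421, 0.2113]
now [ 0.5748 -0.0421  0.2113] toolx 70.5
(0.51, 0.17, 0.21, 38) -> [ 0.594 -0.439  0.004  0.09 ] rows 5.3 
(0.46, 0.3985, 0.09, 0) -> [ 0.338 -0.703  0.4    0.106] rows 6.3 
(0.46, 0.3985, 0.01, 0) -> [0.    0.    0.267 0.   ] rows 1.9
```

```bash
python3 -m creep '0.594 -0.439 0 0.09;0.594 -0.439 0 0.09;0.594 -0.439 0 0.09;0.594 -0.439 0 0.09;0.594 -0.439 0 0.09;0.594 -0.439 0 0.09;0.594 -0.439 0 0.09' |sed -n 2p
python3 -m creep '0.338 -0.703 0 0.106;0.338 -0.703 0 0.106;0.338 -0.703 0 0.106;0.338 -0.703 0.1 0.106;0.338 -0.703 0.2 0.106;0.338 -0.703 0.3 0.106;0.338 -0.703 0.4 0.106;0.338 -0.703 0.4 0.106' |sed -n 2p
python3 -m creep '0 0 0 0;0 0 0 0;0 0 0 0' |sed -n 2p
python3 - <<'E'
from h import *
c=cam('scene');cv2.imwrite('pics/a8.png',cv2.resize(c['frame'][120:280,150:350,::-1],None,fx=3,fy=3))
plan((.461,.3985,.01,-.5))
c=cam('top');P=cloud(c);x,y,z=P[...,0],P[...,1],P[...,2]
m=(z>.085)&(z<.13)&(np.hypot(x-.58,y+.02)<.1)
for b in blobs(c,m,30): print(rect(ray(c,b,.102)),np.nanmedian(z[inn(b,z)]))
m=(z<.18)&(z>.1)&(np.hypot(x-.467,y+.313)<.12); print('cover',rect(P[m]))
E
```

```text
tcp_pos: [0.507, 0.1765, 0.2102]
tcp_pos: [0.4562, 0.3984, 0.0855]
tcp_pos: [0.4615, 0.3976, 0.0923]
now [0.4619 0.3978 0.093 ] toolx -0.2
(0.461, 0.3985, 0.01, -0.5) -> [-0.003 -0.002  0.277  0.001] rows 2.0 
(array([574.8, -38.4]), 60.3, 23.6, -19.0) 0.10363965545863006
(array([592. ,  13.2]), 59.6, 24.8, -18.9) 0.10295993663237853
cover (array([ 466.3, -313. ]), 159.5, 118.3, -79.3)
```

View pics/a8.png

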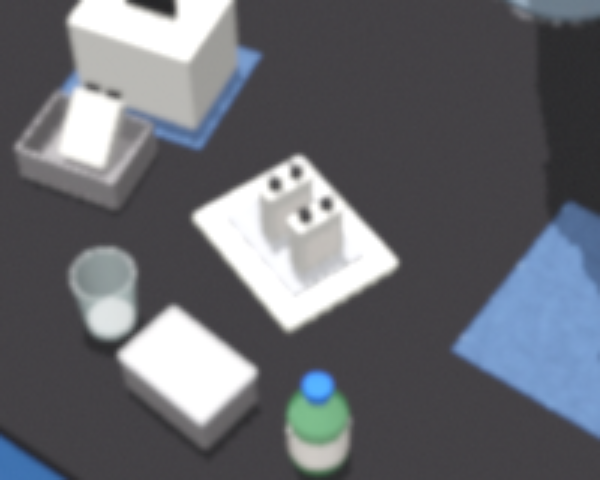

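Both packs stand (bay y ≈ +41 and −14 mm), cover unmoved on its pad. The third goes to −52 mm, so it must be upright before placing: I'll square it on the pad first.

```bash
python3 -m creep '-0.003 -0.002 0.1 0;-0.003 -0.002 0.2 0;-0.003 -0.002 0.277 0;-0.003 -0.002 0.277 0;-0.003 -0.002 0.277 0;-0.003 -0.002 0.277 0' |sed -n 2p
python3 -m creep '0 0 0 0;0 0 0 0;0 0 0 0;0 0 0 0;0 0 0 0;0 0 0 0;0 0 0 0;0 0 0 0' -1 5
python3 -m creep '0 0 -0.139 0;0 0 -0.278 0;0 0 -0.36 0;0 0 -0.4 0;0 0 -0.4 0;0 0 -0.36 0;0 0 -0.3 0;0 0 -0.3 0' - 4 |sed -n 2p
python3 -m creep '0 0 -0.139 0;0 0 -0.22 0;0 0 -0.26 0;0 0 -0.27 0;0 0 -0.2 0;0 0 -0.15 0;0 0 -0.13 0;0 0 -0.13 0'|sed -n 2p
python3 -m creep '0 0 -0.139 0;0 0 -0.22 0;0 0 -0.26 0;0 0 -0.27 0;0 0 -0.2 0;0 0 -0.15 0;0 0 -0.13 0;0 0 -0.13 0' - 3
python3 -m creep '0 0 -0.139 0;0 0 -0.22 0;0 0 -0.26 0;0 0 -0.27 0;0 0 -0.27 0'|sed -n 2p
python3 - <<'E'
from h import *
Q=tilt(cam('scene'),0,-.5,.05,.35);print(Q[:,2].min());prof(Q,.05,.35)
E
```

```text
tcp_pos: [0.4609, 0.3999, 0.0108]
t: 47.32
tcp_pos: [0.4599, 0.4001, 0.0093]
eef_rot: [1.0, -0.0, 0.001, -0.001]
force: [0.5, 1.0, 4.9]
grip_width: 0.0601
grasp_force: 5.0
tcp_pos: [0.456, 0.3953, 0.0919]
tcp_pos: [0.4575, 0.3971, 0.1338]
t: 49.32
tcp_pos: [0.4579, 0.3975, 0.1734]
eef_rot: [1.0, -0.0, -0.002, 0.002]
force: [-0.8, -1.6, -1.3]
grip_width: 0.0599
grasp_force: 3.0
tcp_pos: [0.4594, 0.3992, 0.2579]
0.18721394448897166
  z 0.195 24 x mm [1. 5. 7.]
  z 0.205 37 x mm [0. 6. 9.]
  z 0.215 34 x mm [ 6.  9. 11.]
  z 0.225 42 x mm [ 4. 11. 14.]
  z 0.235 33 x mm [ 5. 13. 15.]
  z 0.245 34 x mm [11. 15. 17.]
  z 0.255 43 x mm [15. 17. 20.]
  z 0.265 87 x mm [ 2. 17. 21.]
  z 0.275 60 x mm [-2. 11. 22.]
  z 0.285 6 x mm [ 7. 14. 20.]
  z 0.345 71 x mm [-1. 30. 35.]
```

```bash
python3 -m creep '0 0 0.08 0;0 0 0.15 0;0 0 0.2 0;0 0 0.22 0;0 0 0.081 0;0 0 0.02 0;0 0 0 0;0 0 0 0'|sed -n 2p
python3 -m creep '0 0 0.08 0;0 0 0.15 0;0 0 0.2 0;0 0 0.22 0;0 0 0.081 0;0 0 0.02 0;0 0 0 0;0 0 0 0'|sed -n 2p
python3 -m creep '0 0 0.1 0;0 0 0.22 0;0 0 0.34 0;0 0 0.46 0;0 0 0.54 0;0 0 0.58 0;0 0 0.6 0;0 0 0.6 0' - 5
python3 - <<'E'
from h import *
Q=tilt(cam('scene'),0,-.5,.005,.15);print(Q[:,2].min());prof(Q,.005,.35)
E
```

```text
tcp_pos: [0.4598, 0.3997, 0.2588]
tcp_pos: [0.4598, 0.3997, 0.2588]
t: 51.78
tcp_pos: [0.4591, 0.3982, 0.0764]
eef_rot: [1.0, -0.001, -0.001, 0.001]
force: [-0.3, 0.2, -0.6]
grip_width: 0.06
grasp_force: 5.0
0.005099576979251495
  z 0.01 22 x mm [-2.  6.  8.]
  z 0.02 29 x mm [ 6.  8. 11.]
  z 0.03 24 x mm [ 5. 10. 13.]
  z 0.04 34 x mm [ 6. 11. 14.]
  z 0.05 27 x mm [10. 12. 14.]
  z 0.06 30 x mm [ 9. 15. 17.]
  z 0.07 31 x mm [ 9. 16. 18.]
  z 0.08 64 x mm [-1. 15. 20.]
  z 0.09 55 x mm [-3.  9. 19.]
  z 0.1 12 x mm [ 7. 11. 15.]
```

```bash
python3 -m creep '0 0 0.01 0;-0.008 0 0.014 0;-0.016 0 0.016 0;-0.024 0 0.018 0;-0.032 0 0.02 0;-0.04 0 0.024 0;-0.046 0 0.028 0;-0.046 0 0.028 0' - 4
python3 -m creep '0 0 0.006 0;0 0 0.006 0;0 0 0.006 0' - 3 |sed -n 2,4p
python3 - <<'E'
from h import *
Q=tilt(cam('scene'),0,-.5,.005,.15);print(Q[:,2].min());prof(Q,.005,.35)
E
```

```text
t: 52.5
tcp_pos: [0.4456, 0.3996, 0.07]
eef_rot: [1.0, -0.0, 0.001, -0.0]
force: [0.5, -0.3, 4.2]
grip_width: 0.0603
grasp_force: 4.0
tcp_pos: [0.4459, 0.3995, 0.0677]
eef_rot: [1.0, -0.0, 0.0, -0.0]
force: [-0.1, -0.6, 4.3]
0.005023082262192002
  z 0.01 41 x mm [-5. 18. 23.]
  z 0.02 32 x mm [14. 19. 21.]
  z 0.03 41 x mm [16. 19. 23.]
  z 0.04 35 x mm [14. 18. 22.]
  z 0.05 35 x mm [15. 19. 22.]
  z 0.06 37 x mm [15. 18. 23.]
  z 0.07 45 x mm [10. 19. 21.]
  z 0.08 87 x mm [-4. 15. 21.]
  z 0.09 34 x mm [ 1. 10. 15.]
```

Upright now. Firm grip, lift gently, carry.

```bash
python3 -m creep '0 0 0 0;0 0 0 0;0 0 -0.02 0;0 0 -0.06 0;0 0 -0.14 0;0 0 -0.24 0;0 0 -0.34 0;0 0 -0.44 0' - 14 |tail -1
python3 -m creep '0 0 -0.1 0;0 0 -0.15 0;0 0 -0.17 0;0 0 -0.17 0' |sed -n 2p
python3 - <<'E'
from h import *
plan((.50,.23,.25,25),(.54,.05,.25,48),(.5627,-.0768,.22,70.7))
E
```

```text
grasp_force: 14.0
tcp_pos: [0.4456, 0.3995, 0.2519]
now [0.4456 0.3995 0.2519] toolx -0.0
(0.5, 0.23, 0.25, 25) -> [ 0.182  0.565  0.006 -0.07 ] rows 4.3 
(0.54, 0.05, 0.25, 48) -> [-0.133  0.6   -0.    -0.064] rows 4.4 
(0.5627, -0.0768, 0.22, 70.7) -> [-0.263  0.339  0.1   -0.063] rows 3.2
```

```bash
python3 -m creep '0.03 0.09 0 -0.01;0.06 0.19 0 -0.02;0.09 0.28 0 -0.035;0.12 0.38 0 -0.05;0.15 0.47 0 -0.06;0.182 0.565 0 -0.07;0.182 0.565 0 -0.07' |sed -n 2p
python3 -m creep '-0.02 0.1 0 -0.01;-0.05 0.2 0 -0.02;-0.07 0.3 0 -0.03;-0.09 0.4 0 -0.04;-0.11 0.5 0 -0.05;-0.133 0.6 0 -0.064;-0.133 0.6 0 -0.064' |sed -n 2p
python3 -m creep '-0.05 0.07 0 -0.012;-0.1 0.14 0 -0.024;-0.16 0.21 0 -0.036;-0.21 0.28 0.03 -0.05;-0.263 0.339 0.06 -0.063;-0.263 0.339 0.1 -0.063;-0.263 0.339 0.1 -0.063;-0.263 0.339 0.1 -0.063' |sed -n 2p
python3 - <<'E'
from h import *
Q=tilt(cam('scene'),0,70.7,.12,.24,.045);print(Q[:,2].min());prof(Q,.1,.35)
plan((.5627,-.0768,.095,70.7))
E
```

```text
tcp_pos: [0.5015, 0.2211, 0.2479]
tcp_pos: [0.5404, 0.0413, 0.2481]
tcp_pos: [0.5622, -0.0758, 0.2185]
0.14869645558984526
  z 0.155 24 x mm [ 4. 19. 23.]
  z 0.165 41 x mm [ 7. 20. 24.]
  z 0.175 36 x mm [ 7. 21. 23.]
  z 0.185 42 x mm [ 2. 20. 24.]
  z 0.195 41 x mm [10. 21. 23.]
  z 0.205 41 x mm [17. 21. 24.]
  z 0.215 40 x mm [11. 21. 23.]
  z 0.225 40 x mm [10. 20. 23.]
  z 0.235 79 x mm [ 2. 16. 23.]
now [ 0.563  -0.0753  0.2196] toolx 70.9
(0.5627, -0.0768, 0.095, 70.7) -> [-0.005  0.001  0.415  0.001] rows 3.0
```

```bash
python3 -m creep '-0.005 0 0.1 0;-0.005 0 0.2 0;-0.005 0 0.28 0;-0.005 0 0.35 0;-0.005 0 0.4 0;-0.005 0 0.42 0;-0.005 0 0.42 0' |sed -n 2,4p
python3 -m creep '0 0 0.01 0;0 0 0.02 0;0 0 0.026 0;0 0 0.03 0;0 0 0.03 0;0 0 0.03 0' - 4
python3 -m creep '0 0 -0.004 0;0 0 -0.004 0;0 0 -0.004 0;0 0 -0.004 0;0 0 -0.004 0;0 0 -0.004 0;0 0 -0.004 0;0 0 -0.004 0' 0.9 |tail -2
python3 -m creep '0 0 -0.1 0;0 0 -0.2 0;0 0 -0.3 0;0 0 -0.42 0;0 0 -0.42 0;0 0 -0.42 0;0 0 -0.42 0' 1 |sed -n 2p
python3 - <<'E'
from h import *
plan((.5,-.25,.22,90),(.4664,-.3125,.22,100.7))
E
```

```text
tcp_pos: [0.5624, -0.0769, 0.0935]
eef_rot: [0.814, 0.58, -0.001, -0.001]
force: [-0.4, -0.3, -1.3]
t: 56.77
tcp_pos: [0.5638, -0.0783, 0.0863]
eef_rot: [0.815, 0.58, 0.001, 0.001]
force: [-0.4, 0.5, 3.6]
grip_width: 0.0601
grasp_force: 4.0
grip_width: 0.0828
grasp_force: 0.0
tcp_pos: [0.5625, -0.0784, 0.2122]
now [ 0.5625 -0.0784  0.2122] toolx 70.9
(0.5, -0.25, 0.22, 90) -> [-0.609 -0.009 -0.026 -0.053] rows 4.4 
(0.4664, -0.3125, 0.22, 100.7) -> [-0.208 -0.112 -0.    -0.03 ] rows 1.7
```

Move toward the cover, then check packs, cover and bin from both cameras.

```bash
python3 -m creep '-0.609 0 -0.03 -0.053;-0.609 0 -0.03 -0.053;-0.609 0 -0.03 -0.053;-0.609 0 -0.03 -0.053;-0.609 0 -0.03 -0.053;-0.609 0 -0.03 -0.053' 0.3 |sed -n 2p
python3 - <<'E'
from h import *
c=cam('scene');cv2.imwrite('pics/a9.png',cv2.resize(c['frame'][100:260,130:330,::-1],None,fx=3,fy=3))
for n in('top','scene'):
    c=cam(n);P=cloud(c);x,y,z=P[...,0],P[...,1],P[...,2]
    m=(z>.09)&(z<.13)&(np.hypot(x-.58,y+.02)<.11)
    for b in blobs(c,m,20): print(n,rect(ray(c,b,.102)),np.nanmedian(z[inn(b,z)]))
    m=(z<.18)&(z>.1)&(np.hypot(x-.467,y+.313)<.12); print(n,'cover',rect(P[m]),'bar',rect(P[m&(z>.15)]))
plan((.4664,-.3125,.22,100.7))
E
```

```text
tcp_pos: [0.4991, -0.2579, 0.2196]
top (array([564.5, -72.3]), 59.4, 23.6, -19.2) 0.10298541772972
top (array([575.2, -38.5]), 59.5, 23.6, -19.0) 0.10354837422086575
top (array([592.2,  13.6]), 59.7, 23.8, -18.7) 0.10343678454863392
top cover (array([ 456.5, -260.6]), 117.6, 53.2, 10.1) bar (array([0., 0.]), 0.0, 0.0, 0.0)
scene (array([598.4,  19.6]), 65.3, 33.1, -19.7) 0.1026546202053104
scene (array([575.7, -49.5]), 70.3, 63.7, 72.4) 0.10204586372156671
scene cover (array([ 469., -309.]), 168.8, 126.9, -78.0) bar (array([ 465.5, -289.6]), 36.8, 18.9, -88.7)
now [ 0.5027 -0.2498  0.2201] toolx 90.0
(0.4664, -0.3125, 0.22, 100.7) -> [-0.209 -0.121  0.    -0.03 ] rows 1.7
```

View pics/a9.png

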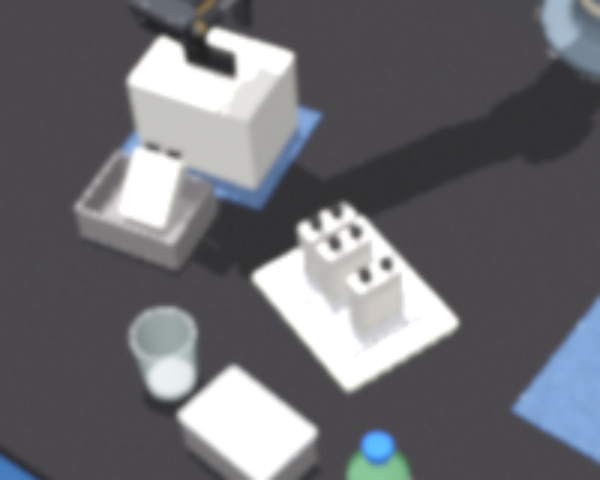

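All three packs stand upright (tops at 103 mm, bay y ≈ −50, −14, +41), old pack in the bin, cover unmoved. Re-grip the cover at its release pose.

```bash
python3 -m creep '-0.217 -0.117 0 -0.03;-0.217 -0.117 0 -0.03;-0.217 -0.117 0 -0.03;-0.217 -0.117 0 -0.03;-0.217 -0.117 0 -0.03;-0.217 -0.117 0 -0.03' 0.3 |sed -n 2p
python3 -c "
from h import *
plan((.4679,-.3145,.1298,100.7))"
```

```text
tcp_pos: [0.4692, -0.3135, 0.2213]
now [ 0.4692 -0.3135  0.2213] toolx 101.0
(0.4679, -0.3145, 0.1298, 100.7) -> [-0.002 -0.005  0.305  0.001] rows 2.2
```

```bash
python3 -m creep '-0.002 -0.005 0 0;-0.002 -0.005 0.1 0;-0.002 -0.005 0.2 0;-0.002 -0.005 0.28 0;-0.002 -0.005 0.305 0;-0.002 -0.005 0.305 0;-0.002 -0.005 0.305 0' |sed -n 2,4p
python3 -m creep '0 0 0 0;0 0 0 0;0 0 0 0;0 0 0 0;0 0 0 0;0 0 0 0;0 0 0 0;0 0 0 0' -1 50
python3 -m creep '0 0 0 0;0 0 0 0;0 0 0 0' |tail -2
python3 -m creep '0 0 -0.04 0;0 0 -0.1 0;0 0 -0.18 0;0 0 -0.28 0;0 0 -0.38 0;0 0 -0.44 0;0 0 -0.46 0;0 0 -0.46 0'
python3 -c "
from h import *
plan((.525,-.17,.27,86),(.5805,-.0255,.27,70.7))"
```

```text
tcp_pos: [0.4675, -0.3165, 0.1308]
eef_rot: [0.637, 0.771, 0.0, 0.0]
force: [-0.5, 0.2, 0.7]
t: 60.42
tcp_pos: [0.4669, -0.3167, 0.1301]
eef_rot: [0.638, 0.77, 0.0, 0.0]
force: [-1.9, -1.0, -2.1]
grip_width: 0.0156
grasp_force: 50.0
grip_width: 0.0156
grasp_force: 50.0
t: 61.33
tcp_pos: [0.4667, -0.3173, 0.2696]
eef_rot: [0.638, 0.77, -0.0, 0.001]
force: [0.2, 0.4, -4.2]
grip_width: 0.0158
grasp_force: 50.0
now [ 0.4667 -0.3173  0.2696] toolx 100.7
(0.525, -0.17, 0.27, 86) -> [ 0.446  0.282 -0.001  0.041] rows 3.8 
(0.5805, -0.0255, 0.27, 70.7) -> [ 0.493  0.151 -0.     0.043] rows 3.7
```

```bash
python3 -m creep '0.09 0.06 0 0.008;0.18 0.12 0 0.016;0.27 0.18 0 0.025;0.36 0.23 0 0.033;0.446 0.282 0 0.041;0.446 0.282 0 0.041;0.446 0.282 0 0.041' |sed -n 2p
python3 -m creep '0.1 0.03 0 0.008;0.2 0.06 0 0.016;0.3 0.09 0 0.025;0.4 0.12 0 0.035;0.487 0.151 0 0.043;0.487 0.151 0 0.043;0.487 0.151 0 0.043;0.487 0.151 0 0.043'
python3 - <<'E'
from h import *
plan((.580,-.0275,.25,70.7),(.58,-.0275,.15,70.7))
# cover top corners from the scene view: top face at height rim+.12
s=ctrl.read_state(); c=cam('scene');P=cloud(c);x,y,z=P[...,0],P[...,1],P[...,2]
zt=s['tcp_pos'][2]-.1296-.0107+.003+.0107+.12; print('top z',zt)
m=(abs(z-zt)<.012)&(np.hypot(x-.58,y+.0275)<.11)&(hsv(c)[...,2]>120)
q=(P[m][:,:2]-[.5805,-.0258])*1000; a=np.radians(70.7); X=q@[np.sin(a),-np.cos(a)];Y=q@[np.cos(a),np.sin(a)]
print(m.sum(),np.nanmedian(z[m]),np.percentile(X,[1,5,95,99]).round(1),np.percentile(Y,[1,5,95,99]).round(1))
E
```

```text
tcp_pos: [0.5241, -0.167, 0.266]
t: 62.58
tcp_pos: [0.5793, -0.0292, 0.2666]
eef_rot: [0.817, 0.577, -0.002, -0.0]
force: [-0.3, -1.8, -3.0]
grip_width: 0.0156
grasp_force: 50.0
now [ 0.5793 -0.0292  0.2666] toolx 70.4
(0.58, -0.0275, 0.25, 70.7) -> [ 0.006  0.     0.055 -0.001] rows 0.4 
(0.58, -0.0275, 0.15, 70.7) -> [ 0.     0.     0.333 -0.   ] rows 2.4 
top z 0.25996953336909084
1148 0.25806049055054603 [-61.2 -55.7  56.5  57.9] [-64.6 -37.9  82.   84.3]
```

```bash
python3 -m creep '0.006 0 0.055 -0.001;0.006 0 0.15 -0.001;0.006 0 0.22 -0.001;0.006 0 0.28 -0.001;0.006 0 0.33 -0.001;0.006 0 0.36 -0.001;0.006 0 0.36 -0.001;0.006 0 0.36 -0.001'
python3 -m creep '0 0 0 0;0 0 0 0' |sed -n 2,4p
```

```text
t: 63.3
tcp_pos: [0.5807, -0.0266, 0.1601]
eef_rot: [0.815, 0.579, -0.0, 0.0]
force: [0.7, 0.3, -2.6]
grip_width: 0.0155
grasp_force: 50.0
tcp_pos: [0.5817, -0.0257, 0.1614]
eef_rot: [0.815, 0.58, 0.001, 0.001]
force: [-0.1, 0.5, -3.6]
```

```bash
python3 -c "
from h import *
plan((.580,-.0275,.1405,70.7))"
```

```text
now [ 0.5817 -0.0257  0.1614] toolx 70.8
(0.58, -0.0275, 0.1405, 70.7) -> [-0.008 -0.003  0.07   0.   ] rows 0.5
```

```bash
python3 -m creep '-0.006 -0.002 0.01 0;-0.006 -0.002 0.025 0;-0.006 -0.002 0.04 0;-0.006 -0.002 0.055 0;-0.006 -0.002 0.064 0;-0.006 -0.002 0.07 0;-0.006 -0.002 0.072 0;-0.006 -0.002 0.072 0'
python3 -m creep '0 0 0 0;0 0 0 0' |sed -n 2,4p
```

```text
t: 64.13
tcp_pos: [0.5796, -0.0271, 0.1409]
eef_rot: [0.815, 0.58, -0.0, 0.0]
force: [-5.7, -0.9, 13.0]
grip_width: 0.0159
grasp_force: 50.0
tcp_pos: [0.5796, -0.027, 0.1409]
eef_rot: [0.815, 0.58, -0.0, 0.0]
force: [-5.4, -0.6, 11.9]
```

```bash
python3 -m creep '0 0 -0.003 0;0 0 -0.003 0;0 0 -0.003 0;0 0 -0.003 0;0 0 -0.003 0;0 0 -0.003 0;0 0 -0.003 0;0 0 -0.003 0' 0.3
python3 -m creep '0 0 -0.1 0;0 0 -0.2 0;0 0 -0.35 0;0 0 -0.35 0;0 0 -0.35 0' |sed -n 2p
python3 -m creep '-0.7 0 0 0;-0.7 0 0 0;-0.7 0 0 0;-0.7 0 0 0;-0.7 0 0 0;-0.7 0 0 0;-0.7 0 0 0;-0.7 0 0 0' |sed -n 2p
python3 - <<'E'
from h import *
c=cam('scene');cv2.imwrite('pics/b1.png',cv2.resize(c['frame'][100:260,130:330,::-1],None,fx=3,fy=3))
c=cam('top');P=cloud(c);x,y,z=P[...,0],P[...,1],P[...,2]
m=(z<.19)&(z>.1)&(np.hypot(x-.58,y+.026)<.13); print('cover',rect(P[m]),'bar',rect(P[m&(z>.162)]))
t=P[m&(z<.145)]; A=np.c_[t[:,:2]-[.58,-.026],np.ones(len(t))]; print('plane',np.linalg.lstsq(A,t[:,2],rcond=None)[0].round(4))
E
```

```text
t: 64.97
tcp_pos: [0.5797, -0.0269, 0.1393]
eef_rot: [0.815, 0.58, -0.0, -0.0]
force: [0.6, 0.4, 0.9]
grip_width: 0.0551
grasp_force: 0.0
tcp_pos: [0.5816, -0.0267, 0.2478]
tcp_pos: [0.5104, -0.2246, 0.2432]
cover (array([579.7, -23.5]), 157.7, 118.5, 70.7) bar (array([579.5, -23.8]), 69.1, 15.8, 70.7)
plane [ 0.0103 -0.0032  0.1333]
```

View pics/b1.png

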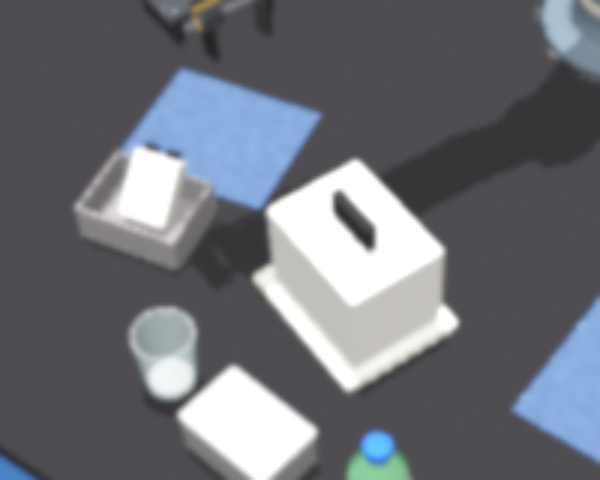

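The cover is seated flush around the step (plane at 133 mm as at the start, level, about 2 mm off centre), old pack in the bin, gripper clear.

```bash
python3 -c "
from h import *
print(ctrl.sign_off())"
```

```text
the job is handed in; nothing more can be done
None
```

The job is handed in at about 66 s of 210 s: last checks show the cover back on the bay, level, seated and about 2 mm off centre; the three new packs were measured upright on the step just before covering, the old pack is in the bin, and the bottle, beaker and tip box look unmoved.

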